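# Snap the washed control knob back onto the gas hob

### The job

The black control knob lying on the chopping board has been washed: put it back on the bare spindle of the gas hob, pointer the same way as the knob that is already fitted, and push it straight down past the click until it sits fully home. Do not let go: finish with the knob still gripped and still pushed down firmly on the hob (about 10 N, a kilo's weight), and leave everything else in the kitchen where it is.

Things in the scene. Friction and masses are not known exactly. Their poses are not given: they have to be found in the camera images.
- knob_grip (a point): Loose black knob, 44 mm tall, 70 g, upright on the board: round hub 50 mm across, 18 mm tall; on it a grip bar 12 mm thick (y), 44 mm long (x), 26 mm tall. Pinch the bar's flat sides, fingertips above the hub. Point: on the axis in the bar, 39 mm above the underside, 5 mm below the top. z up; x to the pointer end (white line, nose over the hub), roughly away from the robot. D bore below.
- tap_seat (a point): Bare steel D spindle, 10 mm across, 14 mm tall, tapered tip, a sprung catch on either side. Point: on its axis, on the bezel face where the knob's underside rests; knob home = knob_grip 39 mm above it. z up; flat faces x, so the knob's x must agree within 0.15 rad. Catches resist from 8 mm before home, 5 to 14 N at most, yield 5 to 4 mm before home, then pull the knob in to the rigid bezel.
- knob_fitted: The knob that is already fitted on the hob's other spindle, same shape as the loose one, fixed. Origin at the centre of its underside, z up, x towards its pointer end. 140 mm from the bare spindle, to its left or right.
- hob: Two-burner gas hob of stainless steel, fixed, 450 mm deep (x), 300 mm wide (y), its flat top 70 mm above the table. Origin at the centre of its footprint on the table; x points to its back. Its two knob places, with 3 mm thick round bezels 60 mm across, are 165 mm in front of the centre, 70 mm to either side. Burners and pan supports, up to 37 mm above the top, begin 52 mm behind the knobs' axes.
- board: Wooden chopping board, 220 mm (x) by 200 mm (y), 18 mm thick, heavy, does not move. Origin at the centre of its underside. The loose knob stands on it.
- mug_mid (a point): White mug, 80 mm in diameter, 92 mm tall, with a handle. The point is on its axis half-way up. To be left alone.
- sauce_mid (a point): Yellow plastic bottle with a grey cap, 64 mm in diameter, 170 mm tall. The point is on its axis half-way up. To be left alone.
- brush_grip (a point): Flat pastry brush with a wooden handle, lying on the table beyond the board. The point is in its handle. To be left alone.
There are look-alikes about, which are no part of the job. What is shaped like the part that bears knob_grip but orange or red is not meant.

How it is judged:
On the way:
1. the knob is lifted clear of the board (height (world z) of knob_grip above 0.075 m), for 0.1 s.
At the end, for the whole second after the job is handed in: Knob home: grip point 36 to 40.3 mm above the bezel, within 4 mm of the spindle's axis, upright within 0.08 rad, pointer within 0.3 rad of the spindle's x; still gripped by the bar (grasp point within 23 mm of the grip point) and pushed on the hob with over 4 N; nothing else moved 30 mm (z of knob_grip in the frame of tap_seat between 0.036 and 0.0403 m and horizontal distance between knob_grip and tap_seat below 0.004 m and angle between the z axis of knob_grip and the z axis of tap_seat, either way round below 0.08 rad and angle between the x axis of knob_grip and the x axis of tap_seat, either way round below 0.3 rad and contact force between knob and hob above 4 N and contact force between the fingers and knob above 2 N and distance between the grasp point and knob_grip below 0.023 m); the arm keeps its last pose, push and grip.
It fails at once if the mug is disturbed (distance of mug_mid from where it was at the start of the episode above 0.03 m).
It fails at once if the sauce bottle is disturbed (distance of sauce_mid from where it was at the start of the episode above 0.03 m).
It fails at once if the brush is disturbed (distance of brush_grip from where it was at the start of the episode above 0.03 m).
It also fails if it takes over 46 s, if anything falls off the work surface, if the arm or the gripper's body presses on something with over 40 N, if the wrist force passes 120 N, or if a joint passes its speed limit or range.

### The arm

A 7-joint arm with a two-finger parallel gripper is mounted at the origin on the work surface. World frame = base frame: x ahead of the robot, y to its left, z up, the work surface at z = 0. Lengths are in m, angles in rad, forces in N, time in s.
With the tool pointing down it reaches from about 0.4 to 0.85 m from the base axis. Payload 10.4 kg.
Tool frame: the origin (TCP) lies midway between the tips of the shut fingers; the grasp point (between the pads) lies 19 mm behind it; z points along the fingers, y is the direction in which the jaws open and shut (so a half turn about z gives the same grasp; the last joint's range is limited). The gripper opens to 85 mm and grips with 20 to 120 N. Pads are 22 mm wide; open, the fingers measure 114 mm over their backs; the gripper's body (76 mm by 85 mm) begins 54 mm behind the grasp point. The pads swing forward as they close: fully open they stand 13 mm farther back than shut.
Start: joints at [1.317, 0.332, -0.065, 1.46, 0.022, 1.35, -0.088], TCP at [0.143, -0.608, 0.202] pointing down, gripper open.
Joint ranges: [-2.6, 2.6], [-0.5, 2.12], [-1.47, 1.34], [0.16, 2.42], [-1.27, 4.41], [0.06, 2.06], [-2.6, 2.6]. Speed limits (rad/s): [2.22, 2.22, 2.79, 2.79, 3.14, 3.14, 3.14].

### API

Orientations are given as a unit quaternion [x, y, z, w].
In Python, from workcell import get_obs, camera, calibration, hand_in gives the robot as it stands.
- The arm moves only by the shell command python3 -m handwheel 'ROWS' [FORCE]. ROWS is JSON, a list of rows, each an object with "jaw": the finger opening in mm, from 0 to 85.4; "delta_pos": the shift along the tool's x, y, z scaled (see below), a list of three; "turn": the turn about the tool's z scaled (see below). In form: [{"jaw": jaw, "delta_pos": [tx, ty, tz], "turn": turn}, ...]. A call has 1 to 10 rows; each row is the pose to reach, as a shift and turn from the pose commanded when the call began, along the tool's axes at that moment, turning the shorter way round; what a row does not reach only later rows make up. The controller multiplies each number of a shift by 1 m and each number of a turn by pi rad. A row lasts 1/12 s, in which the tool goes at most 41.7 mm and 7.16 degrees, less where a joint would pass 70% of its speed; a pose out of reach is approached as far as the arm can. A call with a number of a shift or a turn outside -1 to 1 is refused whole. A call with a gripper value outside its range is refused whole. The fingers move at their own pace and stop on an object; FORCE is the grip in N (left out, the last holds). Time passes only in rows, so rows that repeat a pose let the fingers close. It gives the time, the measured TCP pose, the force and the opening at its end, in the units of the state.
- get_obs(): the state, without advancing time (a new reading comes with each control period).
- camera(name): name is "scene" or "side" or "wrist"; returns the picture (420x560x3 uint8, red, green, blue); there is no depth.
- calibration(name): a dict with "mtx" (3x3 intrinsics, pixels), "dist_coeffs" ([k1, k2, p1, p2, k3] as OpenCV has them; the pictures are not rectified), "rvec" (rotation vector, rad) and "tvec" (3), from world to camera coordinates, as OpenCV has them. Camera axes: x right, y down, z forward; pixel columns grow to the right and rows downward; lengths in m; the calibration is good to about 2 mm. A picture is of the moment at which its call begins: read the wrist's pose just before it. calibration takes no time and is no camera call; for the wrist camera it gives the pose at the moment of the call.
- hand_in(): hands the job in, once; it reports no verdict.
The state is a dict: "clock": time; "joint_pos": joint angles; "joint_velocities": joint speeds; "tau": joint torques, N m; "position": TCP position; "ee_rot": TCP orientation; "ft_force": force on the tool from outside, world axes, zero at the start; "torque": the same for the moment, N m; "grip_width": opening from 0.0 (shut) to 1.0 (fully open).
Only numpy, scipy, OpenCV 4.12 (cv2) and the standard library are available. Lean on these libraries where they do the work, as an engineer would, in place of code of your own. Each camera call takes 0.05 s, during which the arm holds its last target.

## Working session

There is one attempt and no reset: what is moved stays moved. The work goes in short steps, Python scripts to look and compute and a shell command to move; the robot and the scene stay as the last step left them, time stands still between calls to the robot, and variables do not carry over. Pictures are saved under pics/ and viewed, and the job is handed in when it is done.

```bash
mkdir -p pics; ls
python3 - <<'E'
from workcell import *
import cv2
o=get_obs(); print(o)
for n in ("scene","side","wrist"):
    cv2.imwrite(f"pics/{n}0.png",camera(n)[:,:,::-1]); print(n,calibration(n))
E
```

```text
pics
{'clock': 0.0, 'joint_pos': array([ 1.31741095,  0.33286348, -0.06468321,  1.46092102,  0.02161346,
        1.34991824, -0.08848828]), 'joint_velocities': array([-2.74478606e-04, -5.69392912e-05,  1.20767581e-03,  4.03463433e-05,
        1.38895813e-03,  1.67917948e-04, -7.33996241e-04]), 'tau': array([-2.85446913e-04, -6.25446153e+01,  4.87365935e-02, -3.91603124e+01,
        1.61840947e-02,  9.99039214e-03,  1.98789098e-05]), 'position': array([ 0.14284744, -0.60803232,  0.20143086]), 'ee_rot': array([ 9.93348285e-01,  1.15146362e-01, -1.23275579e-04, -6.96317879e-04]), 'ft_force': array([-0.18817822,  0.1948826 , -0.13133251]), 'torque': array([0.00499814, 0.00833681, 0.0239247 ]), 'grip_width': 0.9988373307852914}
scene {'mtx': array([[388.64264297,   0.        , 281.23311481],
       [  0.        , 388.64264297, 207.1251225 ],
       [  0.        ,   0.        ,   1.        ]]), 'dist_coeffs': array([0.002646, 0.      , 0.      , 0.      , 0.      ]), 'rvec': array([ 2.290339  ,  0.76929935, -0.29247371]), 'tvec': array([-0.48179632, -0.1896914 ,  1.44726429])}
side {'mtx': array([[457.02881895,   0.        , 281.16873877],
       [  0.        , 457.02881895, 215.9463265 ],
       [  0.        ,   0.        ,   1.        ]]), 'dist_coeffs': array([-0.0210687,  0.       ,  0.       ,  0.       ,  0.       ]), 'rvec': array([ 0.73212972, -2.369525  ,  1.36323763]), 'tvec': array([0.5023932 , 0.22735798, 1.25612342])}
wrist {'mtx': array([[310.65730805,   0.        , 279.71972928],
       [  0.        , 310.65730805, 209.8661588 ],
       [  0.        ,   0.        ,   1.        ]]), 'dist_coeffs': array([-0.05265053,  0.        ,  0.        ,  0.        ,  0.        ]), 'rvec': array([-2.28642807,  1.80946181,  0.25213633]), 'tvec': array([-0.62442386, -0.03483507,  0.37939317])}
```

View pics/scene0.png

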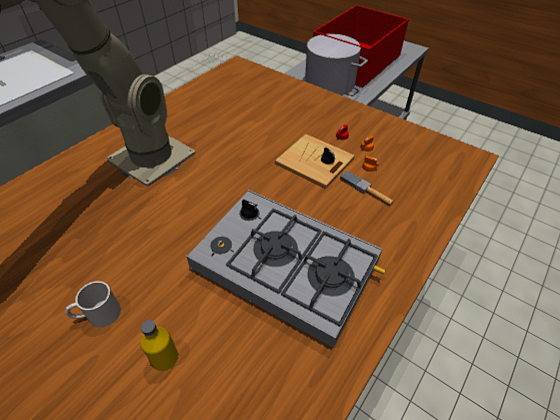

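View pics/side0.png

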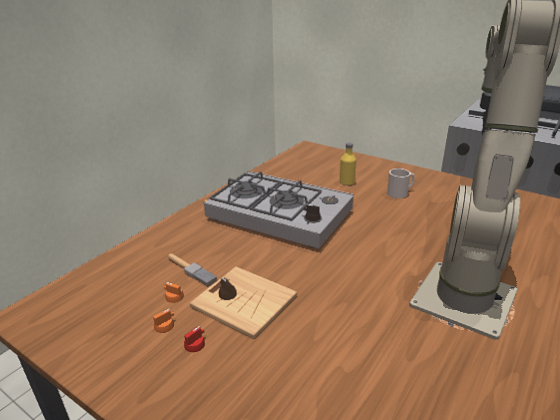

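View pics/wrist0.png

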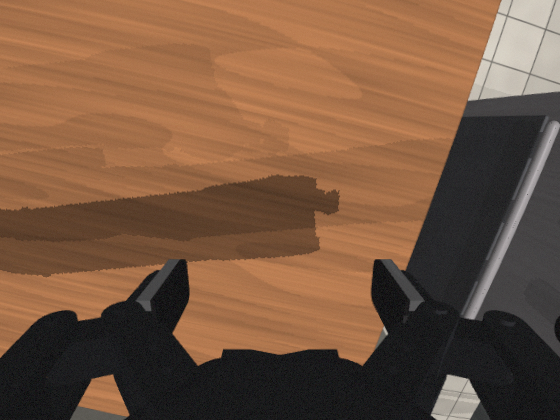

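Scene view: loose black knob at about (328,157), fitted knob at (249,210), bare spindle at (221,245). In the side view they are at (228,288), (313,214) and (329,199). Next I'll triangulate these roughly and zoom in.

```bash
cat > h.py <<'E'
import numpy as np, cv2
from workcell import *
def cam(n):
    c=calibration(n); R=cv2.Rodrigues(np.array(c["rvec"]))[0]; return c["mtx"],c["dist_coeffs"],R,np.array(c["tvec"]).ravel()
def ray(c,px):
    K,d,R,t=c
    u=cv2.undistortPoints(np.array([[px]],float),K,d).ravel()
    v=R.T@np.array([u[0],u[1],1]); return -R.T@t, v/np.linalg.norm(v)
def plane(c,px,z):
    o,v=ray(c,px); return o+v*(z-o[2])/v[2]
def tri(l):
    A=np.zeros((3,3));b=np.zeros(3)
    for c,p in l:
        o,v=ray(c,p);M=np.eye(3)-np.outer(v,v);A+=M;b+=M@o
    X=np.linalg.solve(A,b)
    return X,[float(np.linalg.norm((np.eye(3)-np.outer(ray(c,p)[1],ray(c,p)[1]))@(X-ray(c,p)[0])))*1000 for c,p in l]
def proj(c,X):
    K,d,R,t=c
    return cv2.projectPoints(np.array([X],float),cv2.Rodrigues(R)[0],t,K,d)[0].ravel()
E
python3 - <<'E'
from h import *
s,d=cam("scene"),cam("side")
for n,a,b in [("loose",(328,157),(228,288)),("fit",(249,210),(313,213)),("spin",(221,244),(329,199)),("mug",(99,303),(399,183)),("bottle cap",(149,326),(349,146)),("brush",(365,188),(190,267))]:
    print(n,*tri([(s,a),(d,b)]))
for n in("scene","side"):
    im=cv2.imread(f"pics/{n}0.png")
    r=(180,260,160,270) if n=="scene" else (170,250,250,360)
    q=(135,190,270,360) if n=="scene" else (260,330,180,300)
    for k,(a,b,c,e) in enumerate((r,q)):
        cv2.imwrite(f"pics/{n}z{k}.png",cv2.resize(im[a:b,c:e],None,fx=6,fy=6,interpolation=cv2.INTER_CUBIC))
E
```

```text
loose [0.54219963 0.35813287 0.03366425] [1.2901277742856123, 1.2901277742856023]
fit [ 0.51654955 -0.04640764  0.0870713 ] [1.2598672108418767, 1.2598672108417284]
spin [ 0.53118975 -0.18234626  0.07520898] [0.29926068664098504, 0.29926068664084]
mug [ 0.39549816 -0.49303977  0.04745215] [1.27010421080466, 1.27010421080487]
bottle cap [ 0.61094958 -0.47650057  0.16095801] [0.16243631042007375, 0.16243631042004486]
brush [0.71957828 0.32389858 0.01075873] [2.3872794231432914, 2.3872794231429713]
```

```bash
cat >> h.py <<'E'
from scipy.spatial.transform import Rotation as Ro
def go(target):
    o=get_obs(); R=Ro.from_quat(o["ee_rot"]).as_matrix()
    d=R.T@(np.array(target)-o["position"]); return np.round(d,4)
def st():
    o=get_obs(); R=Ro.from_quat(o["ee_rot"]).as_matrix()
    print("t",round(o["clock"],2),"p",o["position"].round(4),"xdir",R[:,0].round(4),"zdir",R[:,2].round(4),"f",o["ft_force"].round(2),"w",round(o["grip_width"],3),"j7",o["joint_pos"].round(2))
E
python3 - <<'E'
from h import *
st()
c=cam("wrist"); o=get_obs();R=Ro.from_quat(o["ee_rot"]).as_matrix()
print("cam in tool",R.T@(-c[2].T@c[3]-o["position"]), "cam z in tool",R.T@c[2][2],"cam x",R.T@c[2][0])
print(go([0.46,-0.18,0.36]))
E
```

```text
t 0.15 p [ 0.1429 -0.6081  0.2016] xdir [ 9.735e-01  2.288e-01 -1.000e-04] zdir [-3.e-04  1.e-03 -1.e+00] f [-0.71 -0.38  0.23] w 1.001 j7 [ 1.32  0.33 -0.06  1.46  0.02  1.35 -0.09]
cam in tool [ 7.01788940e-02 -5.49104355e-05 -1.72196966e-01] cam z in tool [-2.71851696e-01  6.71116699e-05  9.62339156e-01] cam x [8.63410709e-04 9.99999612e-01 1.74167309e-04]
[ 0.4066 -0.3444 -0.158 ]
```

View pics/scenez0.png

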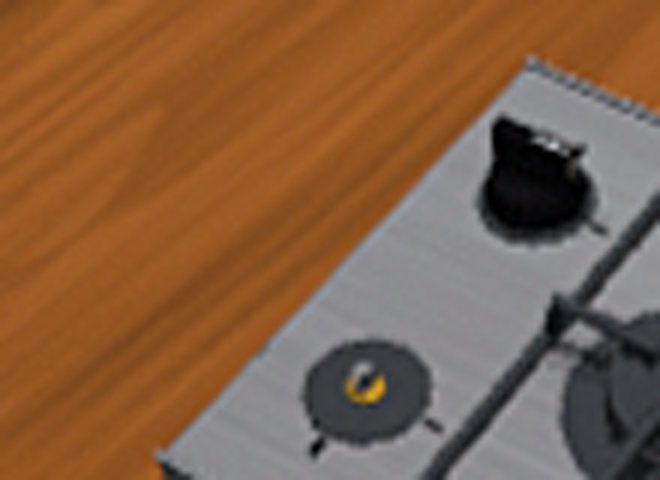

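View pics/scenez1.png

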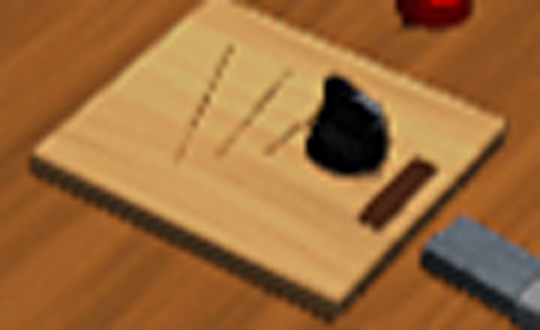

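Wrist camera sits 70 mm ahead of the TCP. I'm moving it up near the hob knobs, clear of the mug.

```bash
python3 -m handwheel '[{"jaw":85,"delta_pos":[0.1,-0.08,-0.08],"turn":0.02},{"jaw":85,"delta_pos":[0.1,-0.08,-0.08],"turn":0.039},{"jaw":85,"delta_pos":[0.1,-0.08,-0.08],"turn":0.039},{"jaw":85,"delta_pos":[0.25,-0.22,-0.08],"turn":0.039},{"jaw":85,"delta_pos":[0.25,-0.22,-0.08],"turn":0.039},{"jaw":85,"delta_pos":[0.40,-0.34,-0.08],"turn":0.039},{"jaw":85,"delta_pos":[0.40,-0.34,-0.08],"turn":0.039},{"jaw":85,"delta_pos":[0.40,-0.34,-0.08],"turn":0.039},{"jaw":85,"delta_pos":[0.40,-0.34,-0.08],"turn":0.039},{"jaw":85,"delta_pos":[0.40,-0.34,-0.08],"turn":0.039}]'
python3 - <<'E'
from h import *
st(); print(go([0.46,-0.13,0.25]))
E
```

```text
clock: 0.98
position: [0.3795, -0.2867, 0.279]
ee_rot: [0.999, 0.054, -0.0, 0.0]
ft_force: [0.9, -0.5, -0.1]
grip_width: 0.996
t 0.98 p [ 0.3795 -0.2867  0.279 ] xdir [ 9.942e-01  1.079e-01 -1.000e-04] zdir [-0.e+00 -4.e-04 -1.e+00] f [ 0.94 -0.49 -0.08] w 0.996 j7 [ 0.92 -0.01 -0.37  1.7  -0.    1.46 -0.9 ]
[ 0.097  -0.1471  0.0289]
```

```bash
python3 -m handwheel '[{"jaw":85,"delta_pos":[0.09,-0.14,0.03],"turn":0},{"jaw":85,"delta_pos":[0.09,-0.14,0.03],"turn":0},{"jaw":85,"delta_pos":[0.09,-0.14,0.03],"turn":0},{"jaw":85,"delta_pos":[0.09,-0.14,0.03],"turn":0},{"jaw":85,"delta_pos":[0.09,-0.14,0.03],"turn":0},{"jaw":85,"delta_pos":[0.09,-0.14,0.03],"turn":0},{"jaw":85,"delta_pos":[0.09,-0.14,0.03],"turn":0},{"jaw":85,"delta_pos":[0.09,-0.14,0.03],"turn":0}]'
python3 - <<'E'
from h import *
st(); c=cam("wrist"); im=camera("wrist"); cv2.imwrite("pics/w1.png",im[:,:,::-1]); import pickle; pickle.dump(c,open("w1.pkl","wb"))
print(proj(c,[.531,-.182,.075]),proj(c,[.516,-.046,.087]))
E
```

```text
clock: 1.65
position: [0.4527, -0.1412, 0.2489]
ee_rot: [0.999, 0.053, -0.0, 0.0]
ft_force: [0.2, -0.1, -0.9]
grip_width: 0.995
t 1.65 p [ 0.4527 -0.1412  0.2489] xdir [ 9.944e-01  1.059e-01 -2.000e-04] zdir [-2.e-04 -4.e-04 -1.e+00] f [ 0.23 -0.06 -0.94] w 0.995 j7 [ 0.76  0.   -0.54  1.74  0.    1.4  -1.25]
[325.37956121 119.3424088 ] [195.46338736 119.86975143]
```

View pics/w1.png

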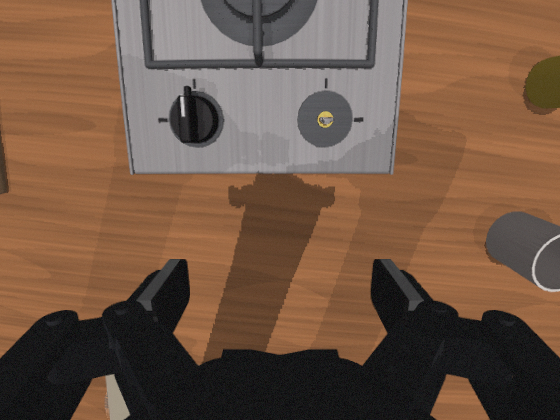

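Wrist picture shows the fitted knob at (193,118), with its white line at (184,105) pointing to the hob's back, and the spindle with bezel at (325,119). Second view comes from closer in, over towards the spindle.

```bash
python3 -m handwheel '[{"jaw":85,"delta_pos":[0.02,0.1,0.04],"turn":0},{"jaw":85,"delta_pos":[0.02,0.1,0.04],"turn":0},{"jaw":85,"delta_pos":[0.02,0.1,0.04],"turn":0},{"jaw":85,"delta_pos":[0.02,0.1,0.04],"turn":0},{"jaw":85,"delta_pos":[0.02,0.1,0.04],"turn":0},{"jaw":85,"delta_pos":[0.02,0.1,0.04],"turn":0}]'
python3 - <<'E'
from h import *
import pickle
st(); c=cam("wrist"); im=camera("wrist"); cv2.imwrite("pics/w2.png",im[:,:,::-1]); pickle.dump(c,open("w2.pkl","wb"))
p=proj(c,[.531,-.182,.075]);print(p)
u,v=p.astype(int)
for n,im,(a,b) in (("w2z",im,(u-140,v-60)),("w1z",cv2.imread("pics/w1.png")[:,:,::-1],(150,70))):
    a=max(a,0);b=max(b,0)
    print(n,a,b);cv2.imwrite(f"pics/{n}.png",cv2.resize(im[b:b+120,a:a+220,::-1],None,fx=3.6,fy=3.6,interpolation=cv2.INTER_CUBIC))
E
```

```text
clock: 2.2
position: [0.4836, -0.2372, 0.2091]
ee_rot: [0.999, 0.054, 0.0, -0.0]
ft_force: [0.3, 1.9, -0.0]
grip_width: 0.995
t 2.2 p [ 0.4836 -0.2372  0.2091] xdir [9.942e-01 1.071e-01 2.000e-04] zdir [ 1.e-04  3.e-04 -1.e+00] f [ 0.28  1.94 -0.02] w 0.995 j7 [ 0.8   0.17 -0.48  1.66  0.08  1.33 -1.16]
[228.57943506 140.84904488]
w2z 88 80
w1z 150 70
```

View pics/w2z.png

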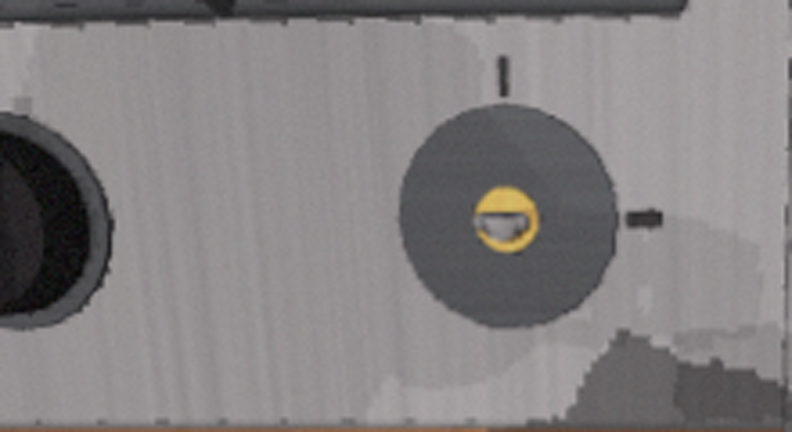

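View pics/w1z.png

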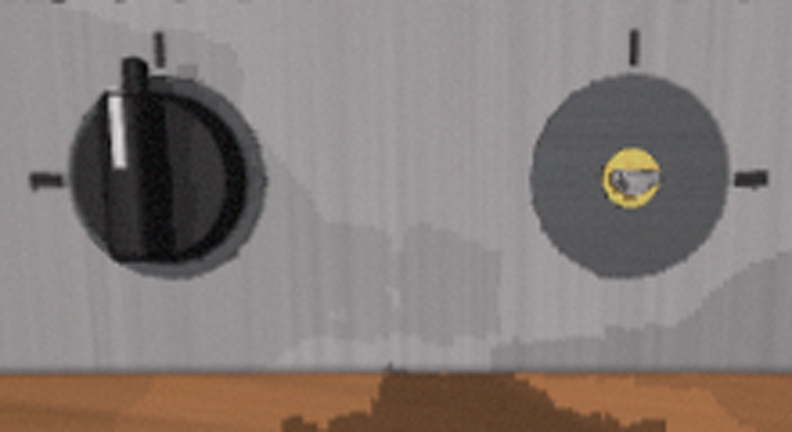

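Both zooms show the spindle's flat facing the hob's back, and the fitted knob's pointer also faces back. Next: measure bezel, ring and hob edge by masks.

Run:
```python
from h import *
import pickle
C=[];B=[];Y=[]
for n,guess in (("w1",(325,119)),("w2",(228,141))):
    c=pickle.load(open(n+".pkl","rb")); im=cv2.imread(f"pics/{n}.png"); hsv=cv2.cvtColor(im,cv2.COLOR_BGR2HSV)
    g=cv2.GaussianBlur(cv2.cvtColor(im,cv2.COLOR_BGR2GRAY),(3,3),0)
    m=((g<120)).astype(np.uint8); m[:, :]*=1
    ym=((hsv[...,1]>110)&(hsv[...,2]>120)).astype(np.uint8)
    roi=np.zeros_like(m); cv2.circle(roi,guess,34,1,-1)
    m=((m|ym)&roi); m=cv2.morphologyEx(m,cv2.MORPH_CLOSE,np.ones((7,7)));m=cv2.morphologyEx(m,cv2.MORPH_OPEN,cv2.getStructuringElement(cv2.MORPH_ELLIPSE,(15,15)))
    cs=max(cv2.findContours(m,0,cv2.CHAIN_APPROX_NONE)[0],key=cv2.contourArea)
    e=cv2.fitEllipse(cs)
    roi2=np.zeros_like(m); cv2.circle(roi2,guess,13,1,-1)
    yc=max(cv2.findContours(ym&roi2,0,cv2.CHAIN_APPROX_NONE)[0],key=cv2.contourArea); e2=cv2.fitEllipse(cv2.convexHull(yc))
    print(n,e,e2); C.append(c);B.append(e[0]);Y.append(e2[0])
    # knob front edge line of hob
    print("bezel@.073",plane(c,e[0],.073),"ring@.073",plane(c,e2[0],.073))
    d=[np.linalg.norm(plane(c,tuple(p[0]+0.0),.073)[:2]-plane(c,e[0],.073)[:2]) for p in cs]; print("r",np.mean(d),np.std(d))
    # front edge: orange->gray per column
    pts=[]
    x0=int(guess[0])
    for x in range(x0-60,x0+45,3):
        col=hsv[guess[1]+35:guess[1]+80,x,1].astype(int); k=np.argmax(col>100)
        if k>0: pts.append(plane(c,(x,guess[1]+35+k-.5),.07)[:2])
    pts=np.array(pts); med=cv2.fitLine(pts.astype(np.float32),cv2.DIST_HUBER,0,1e-4,1e-4).ravel(); print("front edge",med, "yaw",np.degrees(np.arctan2(-med[0],med[1])))
print("bezel tri",tri(list(zip(C,B)))); print("ring tri",tri(list(zip(C,Y))))
```

```text
w1 ((324.57379150390625, 118.46370697021484), (53.824913024902344, 56.31712341308594), 25.558080673217773) ((324.8930969238281, 118.95580291748047), (15.239753723144531, 16.13019371032715), 10.03127384185791)
bezel@.073 [ 0.53186335 -0.18128243  0.073     ] ring@.073 [ 0.53139167 -0.18169906  0.073     ]
r 0.02931043045975257 0.0005500945029268031
front edge [ 0.10815459 -0.99413407  0.47061068 -0.17725039] yaw -173.79105
w2 ((228.83839416503906, 139.80484008789062), (59.56488800048828, 62.52070236206055), 147.9669952392578) ((228.29588317871094, 140.58958435058594), (17.157934188842773, 17.736724853515625), 132.95022583007812)
bezel@.073 [ 0.53187783 -0.18187399  0.073     ] ring@.073 [ 0.53107324 -0.18139766  0.073     ]
r 0.029484820789647585 0.0005736044185196238
front edge [ 0.09469623 -0.9955062   0.47043484 -0.17014751] yaw -174.56616
bezel tri (array([ 0.53183139, -0.18156263,  0.07115819]), [0.08606903046607879, 0.08606903046608967])
ring tri (array([ 0.53126157, -0.18155955,  0.07424469]), [0.10356751842976127, 0.10356751842980075])
```

```bash
python3 -m handwheel '[{"jaw":85,"delta_pos":[0.0,-0.1,-0.05],"turn":0},{"jaw":85,"delta_pos":[0.0,-0.1,-0.05],"turn":0},{"jaw":85,"delta_pos":[0.0,-0.3,-0.05],"turn":0},{"jaw":85,"delta_pos":[0.02,-0.38,-0.05],"turn":0},{"jaw":85,"delta_pos":[0.02,-0.38,-0.05],"turn":0},{"jaw":85,"delta_pos":[0.02,-0.38,-0.05],"turn":0},{"jaw":85,"delta_pos":[0.02,-0.38,-0.05],"turn":0},{"jaw":85,"delta_pos":[0.02,-0.38,-0.05],"turn":0},{"jaw":85,"delta_pos":[0.02,-0.38,-0.05],"turn":0},{"jaw":85,"delta_pos":[0.02,-0.38,-0.05],"turn":0}]'
python3 - <<'E'
from h import *
import pickle
st(); print(go([0.47,0.32,0.24]))
E
```

```text
clock: 3.08
position: [0.4609, 0.15, 0.2603]
ee_rot: [0.998, 0.058, 0.001, -0.0]
ft_force: [0.3, 0.5, 0.9]
grip_width: 0.997
t 3.08 p [0.4609 0.15   0.2603] xdir [0.9933 0.1159 0.0029] zdir [ 2.8e-03  7.0e-04 -1.0e+00] f [0.27 0.52 0.94] w 0.997 j7 [ 0.43  0.04 -0.85  1.69  0.03  1.42 -1.88]
[ 0.0287 -0.1678  0.0205]
```

```bash
python3 -m handwheel '[{"jaw":85,"delta_pos":[0.03,-0.168,0.03],"turn":0},{"jaw":85,"delta_pos":[0.03,-0.168,0.03],"turn":0},{"jaw":85,"delta_pos":[0.03,-0.168,0.03],"turn":0},{"jaw":85,"delta_pos":[0.03,-0.168,0.03],"turn":0},{"jaw":85,"delta_pos":[0.03,-0.168,0.03],"turn":0},{"jaw":85,"delta_pos":[0.03,-0.168,0.03],"turn":0},{"jaw":85,"delta_pos":[0.03,-0.168,0.03],"turn":0}]'
python3 - <<'E'
from h import *
import pickle
st(); c=cam("wrist"); im=camera("wrist"); cv2.imwrite("pics/w3.png",im[:,:,::-1]); pickle.dump(c,open("w3.pkl","wb"))
E
```

```text
clock: 3.67
position: [0.4737, 0.3138, 0.2293]
ee_rot: [0.998, 0.055, 0.0, 0.0]
ft_force: [-0.0, -0.1, -1.1]
grip_width: 0.998
t 3.67 p [0.4737 0.3138 0.2293] xdir [9.939e-01 1.102e-01 3.000e-04] zdir [ 4.e-04 -2.e-04 -1.e+00] f [-0.05 -0.15 -1.14] w 0.998 j7 [ 0.1   0.32 -0.94  1.54  0.26  1.41 -2.32]
```

View pics/w3.png

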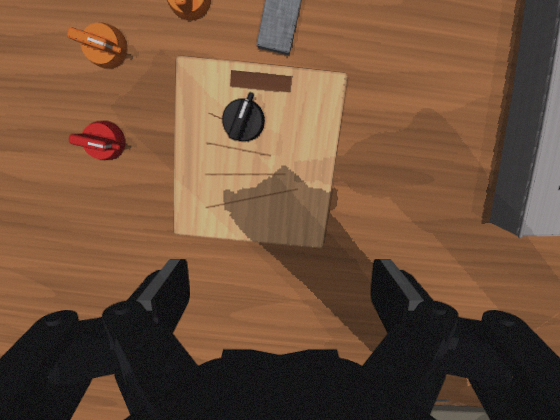

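Black knob stands at (243,120), nose at (250,97), pointer away from the robot and about 20° clockwise of the tool. Red and orange look-alikes are off the board. I'm taking a second, closer view, turned towards the bar.

```bash
python3 -m handwheel '[{"jaw":85,"delta_pos":[0.01,-0.06,0.06],"turn":0.035},{"jaw":85,"delta_pos":[0.01,-0.06,0.06],"turn":0.07},{"jaw":85,"delta_pos":[0.01,-0.06,0.06],"turn":0.1},{"jaw":85,"delta_pos":[0.01,-0.06,0.06],"turn":0.1},{"jaw":85,"delta_pos":[0.01,-0.06,0.06],"turn":0.1},{"jaw":85,"delta_pos":[0.01,-0.06,0.06],"turn":0.1}]'
python3 - <<'E'
from h import *
import pickle
st(); c=cam("wrist"); im=camera("wrist"); cv2.imwrite("pics/w4.png",im[:,:,::-1]); pickle.dump(c,open("w4.pkl","wb"))
u,v=proj(c,[.542,.358,.04]).astype(int); print(u,v)
z=im[v-60:v+60,u-80:u+80,::-1]; cv2.imwrite("pics/w4z.png",cv2.resize(z,None,fx=5,fy=5,interpolation=cv2.INTER_CUBIC))
im=cv2.imread("pics/w3.png"); z=im[60:180,163:323]; cv2.imwrite("pics/w3z.png",cv2.resize(z,None,fx=5,fy=5,interpolation=cv2.INTER_CUBIC))
E
```

```text
clock: 4.22
position: [0.4788, 0.3729, 0.1703]
ee_rot: [0.995, -0.104, 0.001, -0.0]
ft_force: [1.2, -1.5, -0.7]
grip_width: 0.993
t 4.22 p [0.4788 0.3729 0.1703] xdir [ 0.9782 -0.2077  0.0029] zdir [ 3.e-03  1.e-04 -1.e+00] f [ 1.2  -1.47 -0.74] w 0.993 j7 [-0.48  0.33 -0.33  1.54  0.11  1.28 -2.6 ]
282 128
```

View pics/w4z.png

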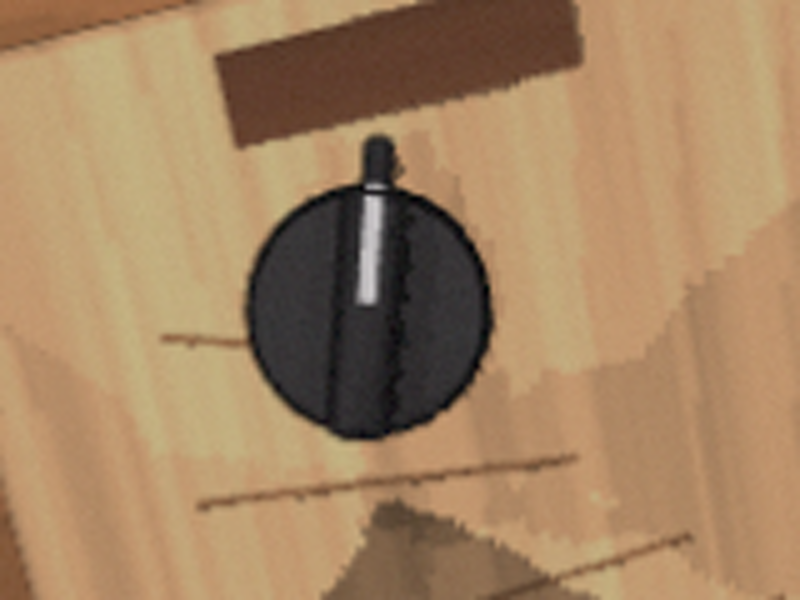

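View pics/w3z.png

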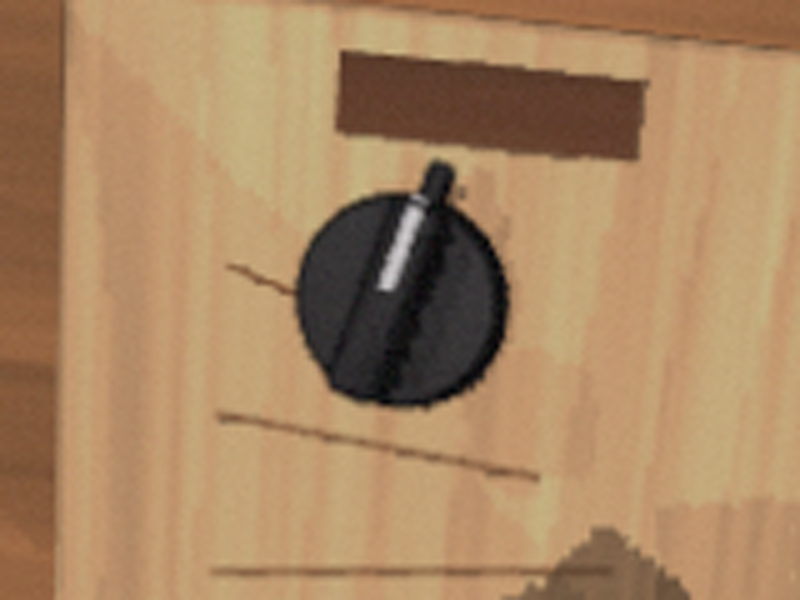

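```bash
cat > knob.py <<'E'
from h import *
import pickle
def measure(names):
    H=[];W=[[],[]];C=[]
    for n,g0 in names:
        c=pickle.load(open(n+".pkl","rb")); im=cv2.imread(f"pics/{n}.png"); g=cv2.cvtColor(im,cv2.COLOR_BGR2GRAY); hsv=cv2.cvtColor(im,cv2.COLOR_BGR2HSV)
        roi=np.zeros_like(g); cv2.circle(roi,g0,36,1,-1)
        m=((g<75)&(hsv[...,1]<90)).astype(np.uint8)*roi
        wm=((hsv[...,1]<50)&(g>120)).astype(np.uint8)*roi
        m=cv2.morphologyEx(m|wm,cv2.MORPH_CLOSE,np.ones((5,5)))
        m=cv2.morphologyEx(m,cv2.MORPH_OPEN,cv2.getStructuringElement(cv2.MORPH_ELLIPSE,(21,21)))
        cs=max(cv2.findContours(m,0,cv2.CHAIN_APPROX_NONE)[0],key=cv2.contourArea); e=cv2.fitEllipse(cs)
        k,lab,stt,ce=cv2.connectedComponentsWithStats(wm); i=1+np.argmax(stt[1:,4])
        ys,xs=np.nonzero(lab==i); P=np.c_[xs,ys].astype(np.float32)
        r=cv2.minAreaRect(P); ctr=np.array(r[0]); l=cv2.fitLine(P,cv2.DIST_L2,0,.01,.01).ravel()
        dd=l[:2]; s=(P-l[2:])@dd; e1=l[2:]+dd*s.max();e2=l[2:]+dd*s.min()
        if e1[1]>e2[1]: e1,e2=e2,e1
        print(n,"hub",np.round(e,2).tolist() if 0 else e,"white",e1,e2,len(xs))
        C.append(c);H.append(e[0]);W[0].append(e1);W[1].append(e2)
        A,B=plane(c,e1,.062),plane(c,e2,.062); print("  white@.062",A.round(4),B.round(4),"yaw",np.degrees(np.arctan2(*(A-B)[1::-1])),"hub@.036",plane(c,e[0],.036).round(4))
        
    if len(C)>1:
        print("hub tri",tri(list(zip(C,H))))
        for w in W: print("white tri",tri(list(zip(C,w))))
if __name__=="__main__":
    measure([("w3",(243,120)),("w4",(276,130))])
E
python3 knob.py
```

```text
w3 hub ((242.89755249023438, 119.72943115234375), (40.3155632019043, 41.8653564453125), 145.42391967773438) white [245.7262   100.896904] [239.58047 117.21857] 58
  white@.062 [0.5612 0.3593 0.062 ] [0.5442 0.3644 0.062 ] yaw -16.443010260266373 hub@.036 [0.5419 0.3637 0.036 ]
w4 hub ((275.3531799316406, 129.55661010742188), (47.23435974121094, 49.209083557128906), 0.29119014739990234) white [276.30588 106.94879] [274.7488  128.05524] 75
  white@.062 [0.5611 0.3592 0.062 ] [0.544  0.3643 0.062 ] yaw -16.479721430649626 hub@.036 [0.5422 0.3645 0.036 ]
hub tri (array([0.5419737 , 0.36469331, 0.0267784 ]), [0.11653093105160268, 0.11653093105176225])
white tri (array([0.56112155, 0.35923105, 0.06282017]), [0.0840250160901325, 0.08402501609024089])
white tri (array([0.54408717, 0.36426145, 0.0628654 ]), [0.08656151435423105, 0.08656151435389665])
```

White line triangulates to z 0.0628, against an expected top of 0.062. The axis is at (0.542, 0.365) and bar yaw is −16.5°. Joint 7 is at its limit in this orientation, so I'll use the half-turn equivalent grasp.

```bash
python3 -m handwheel '[{"jaw":85,"delta_pos":[0.063,-0.005,-0.03],"turn":-0.39},{"jaw":85,"delta_pos":[0.063,-0.005,-0.03],"turn":-0.39},{"jaw":85,"delta_pos":[0.063,-0.005,-0.03],"turn":-0.39},{"jaw":85,"delta_pos":[0.063,-0.005,-0.03],"turn":-0.39},{"jaw":85,"delta_pos":[0.063,-0.005,-0.03],"turn":-0.39},{"jaw":85,"delta_pos":[0.063,-0.005,-0.03],"turn":-0.39},{"jaw":85,"delta_pos":[0.063,-0.005,-0.03],"turn":-0.39},{"jaw":85,"delta_pos":[0.063,-0.005,-0.03],"turn":-0.39},{"jaw":85,"delta_pos":[0.063,-0.005,-0.03],"turn":-0.39},{"jaw":85,"delta_pos":[0.063,-0.005,-0.03],"turn":-0.39}]' && python3 -c "
from h import *; st()"
```

```text
clock: 5.1
position: [0.5413, 0.3643, 0.1999]
ee_rot: [0.872, 0.49, 0.001, -0.0]
ft_force: [0.5, 0.2, 0.4]
grip_width: 0.998
t 5.1 p [0.5413 0.3643 0.1999] xdir [0.5191 0.8547 0.0011] zdir [ 6.e-04  9.e-04 -1.e+00] f [0.51 0.23 0.38] w 0.998 j7 [-0.3   0.44 -0.5   1.36  0.21  1.39 -1.34]
```

```bash
python3 -m handwheel '[{"jaw":85,"delta_pos":[0,0,0],"turn":-0.39},{"jaw":85,"delta_pos":[0,0,0],"turn":-0.39},{"jaw":85,"delta_pos":[0,0,0],"turn":-0.39},{"jaw":85,"delta_pos":[0,0,0],"turn":-0.39},{"jaw":85,"delta_pos":[0,0,0],"turn":-0.39},{"jaw":85,"delta_pos":[0,0,0],"turn":-0.39},{"jaw":85,"delta_pos":[0,0,0],"turn":-0.39},{"jaw":85,"delta_pos":[0,0,0],"turn":-0.39},{"jaw":85,"delta_pos":[0,0,0],"turn":-0.39},{"jaw":85,"delta_pos":[0,0,0],"turn":-0.39}]' && python3 -c "
from h import *; st()
o=get_obs();R=Ro.from_quat(o['ee_rot']).as_matrix(); print(np.degrees(np.arctan2(R[1,0],R[0,0])))
print(go([.542,.3648,.1]))"
```

```text
clock: 5.93
position: [0.5415, 0.3643, 0.2002]
ee_rot: [0.431, 0.902, 0.001, 0.0]
ft_force: [-0.7, -1.3, -0.3]
grip_width: 0.997
t 5.93 p [0.5415 0.3643 0.2002] xdir [-6.282e-01  7.781e-01  2.000e-04] zdir [ 0.0012  0.0012 -1.    ] f [-0.69 -1.26 -0.25] w 0.997 j7 [-0.17  0.48 -0.7   1.36  0.31  1.41 -0.18]
128.91555089149165
[0.     0.0006 0.1002]
```

```bash
python3 -m handwheel '[{"jaw":85,"delta_pos":[0,0,0.05],"turn":-0.192},{"jaw":85,"delta_pos":[0,0,0.05],"turn":-0.192},{"jaw":85,"delta_pos":[0,0,0.05],"turn":-0.192},{"jaw":85,"delta_pos":[0,0,0.05],"turn":-0.192},{"jaw":85,"delta_pos":[0,0,0.05],"turn":-0.192},{"jaw":85,"delta_pos":[0,0,0.05],"turn":-0.192},{"jaw":85,"delta_pos":[0,0,0.05],"turn":-0.192},{"jaw":85,"delta_pos":[0,0,0.05],"turn":-0.192},{"jaw":85,"delta_pos":[0,0,0.05],"turn":-0.192}]' && python3 -c "
from h import *
import pickle
st()
o=get_obs();R=Ro.from_quat(o['ee_rot']).as_matrix(); print(np.degrees(np.arctan2(R[1,0],R[0,0])))
print(go([.542,.3648,.1]))
c=cam('wrist'); im=camera('wrist'); cv2.imwrite('pics/w5.png',im[:,:,::-1]); pickle.dump(c,open('w5.pkl','wb'));print(proj(c,[.542,.3648,.062]))
"
```

```text
clock: 6.68
position: [0.5408, 0.3655, 0.1493]
ee_rot: [0.148, 0.989, 0.0, 0.0]
ft_force: [-0.5, -0.2, -0.7]
grip_width: 0.994
t 6.68 p [0.5408 0.3655 0.1493] xdir [-9.563e-01  2.925e-01 -4.000e-04] zdir [ 5.e-04  3.e-04 -1.e+00] f [-0.46 -0.19 -0.69] w 0.994 j7 [-0.1   0.54 -0.79  1.42  0.39  1.34  0.36]
162.98950172356973
[-0.0013 -0.0003  0.0493]
[278.42097923 205.15706765]
```

View pics/w5.png

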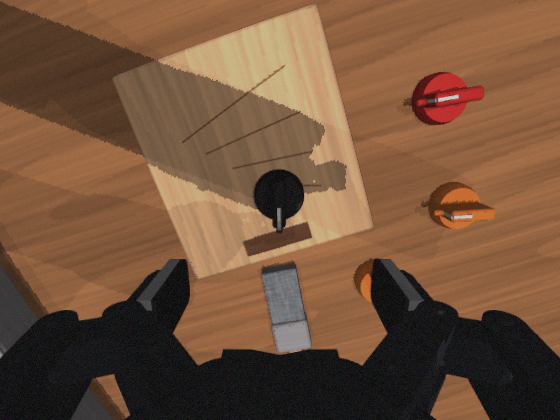

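```bash
python3 -c "
from h import *
import pickle
c=pickle.load(open('w5.pkl','rb'))
g=np.array([.542,.3648]); y=np.array([-.2925,-.9563])
for n,p,z in [('or1',(372,287),.02),('or2',(457,206),.02),('brush',(297,350),.02),('brush end',(265,270),.02)]:
  X=plane(c,p,z); print(n,X, 'along jaw',(X[:2]-g)@y,'along bar',(X[:2]-g)@[.9563,-.2925])
from knob import measure
measure([('w5',(278,200))])
"
```

```text
or1 [0.67123263 0.43222491 0.02      ] along jaw -0.10227898398233315 along bar 0.10386338347597752
or2 [0.60682597 0.53599929 0.02      ] along jaw -0.18267947566188755 along bar 0.011917279153689194
brush [0.72692691 0.33077407 0.02      ] along jaw -0.021552125939918895 along bar 0.18679819148924773
brush end [0.61712797 0.32663188 0.02      ] along jaw 0.0145252441714456 along bar 0.08300904976084862
w5 hub ((278.7759704589844, 194.56243896484375), (48.49139404296875, 49.755550384521484), 174.50352478027344) white [278.53903 208.99467] [278.41202 220.00476] 23
  white@.062 [0.5453 0.3639 0.062 ] [0.5549 0.3608 0.062 ] yaw 162.3425231882243 hub@.036 [0.5388 0.366  0.036 ]
```

```bash
python3 -c "
from h import *
import pickle
c=[pickle.load(open(f'w{i}.pkl','rb')) for i in (3,4,5)]
h=[(242.9,119.73),(275.35,129.56),(278.78,194.56)]
print(tri(list(zip(c,h))))
for a,b in zip(c,h): print(plane(a,b,.027), -a[2].T@a[3])
"
```

```text
(array([0.54190296, 0.36501925, 0.02232392]), [0.20411189773284794, 0.27984209625841294, 0.08289894058179023])
[0.54185851 0.36467884 0.027     ] [0.54333951 0.32176434 0.40147696]
[0.54209029 0.36467942 0.027     ] [0.54691504 0.35894051 0.34263791]
[0.54081666 0.36540771 0.027     ] [0.4759527  0.38591207 0.32151059]
```

Axis confirmed at (0.542, 0.365) from three views. Descending and closing now.

```bash
python3 -m handwheel '[{"jaw":85,"delta_pos":[-0.001,0,0.03],"turn":-0.003},{"jaw":85,"delta_pos":[-0.001,0,0.06],"turn":-0.003},{"jaw":85,"delta_pos":[-0.001,0,0.085],"turn":-0.003},{"jaw":85,"delta_pos":[-0.001,0,0.1],"turn":-0.003},{"jaw":85,"delta_pos":[-0.001,0,0.107],"turn":-0.003},{"jaw":85,"delta_pos":[-0.001,0,0.107],"turn":-0.003},{"jaw":85,"delta_pos":[-0.001,0,0.107],"turn":-0.003}]' 80 && python3 -c "
from h import *
st()"
```

```text
clock: 7.32
position: [0.5418, 0.3663, 0.043]
ee_rot: [0.142, 0.99, 0.0, 0.0]
ft_force: [0.2, -0.2, 0.0]
grip_width: 0.993
t 7.32 p [0.5418 0.3663 0.043 ] xdir [-9.598e-01  2.807e-01 -7.000e-04] zdir [ 9.e-04  8.e-04 -1.e+00] f [ 0.17 -0.19  0.04] w 0.993 j7 [-0.13  0.64 -0.75  1.52  0.46  1.16  0.32]
```

```bash
python3 -m handwheel '[{"jaw":40,"delta_pos":[0,0,0],"turn":0},{"jaw":30,"delta_pos":[0,0,0],"turn":0},{"jaw":20,"delta_pos":[0,0,0],"turn":0},{"jaw":14,"delta_pos":[0,0,0],"turn":0},{"jaw":5,"delta_pos":[0,0,0],"turn":0},{"jaw":0,"delta_pos":[0,0,0],"turn":0},{"jaw":0,"delta_pos":[0,0,0],"turn":0},{"jaw":0,"delta_pos":[0,0,0],"turn":0},{"jaw":0,"delta_pos":[0,0,0],"turn":0},{"jaw":0,"delta_pos":[0,0,0],"turn":0}]' 80 && python3 -c "
from h import *
st()"
```

```text
clock: 8.15
position: [0.5414, 0.3656, 0.0418]
ee_rot: [0.142, 0.99, -0.0, -0.0]
ft_force: [-0.1, -0.4, -0.9]
grip_width: -0.002
t 8.15 p [0.5414 0.3656 0.0418] xdir [-0.9598  0.2806 -0.    ] zdir [-0.e+00 -1.e-04 -1.e+00] f [-0.09 -0.4  -0.93] w -0.002 j7 [-0.13  0.64 -0.75  1.52  0.46  1.16  0.32]
```

Jaws shut completely, so the bar isn't between them. Looking.

```bash
python3 -c "
from h import *
for n in ('wrist','scene','side'):
  im=camera(n)[:,:,::-1]
  if n=='scene': im=cv2.resize(im[110:210,260:400],None,fx=5,fy=5,interpolation=cv2.INTER_CUBIC)
  if n=='side': im=cv2.resize(im[220:330,150:300],None,fx=5,fy=5,interpolation=cv2.INTER_CUBIC)
  cv2.imwrite(f'pics/g1{n}.png',im)
st()"
```

```text
t 8.3 p [0.5415 0.3657 0.0419] xdir [-9.598e-01  2.806e-01 -1.000e-04] zdir [ 1.e-04 -0.e+00 -1.e+00] f [-0.81  0.5  -0.24] w -0.001 j7 [-0.13  0.64 -0.75  1.52  0.46  1.16  0.32]
```

View pics/g1wrist.png

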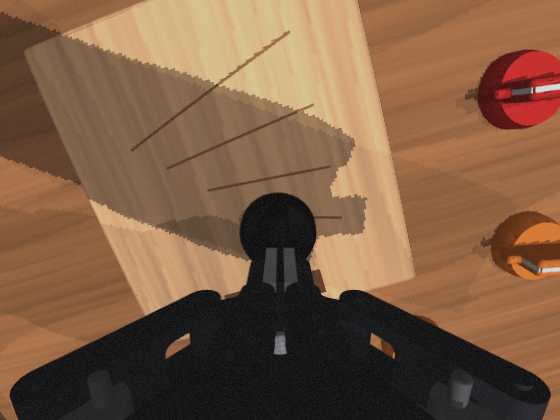

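View pics/g1side.png

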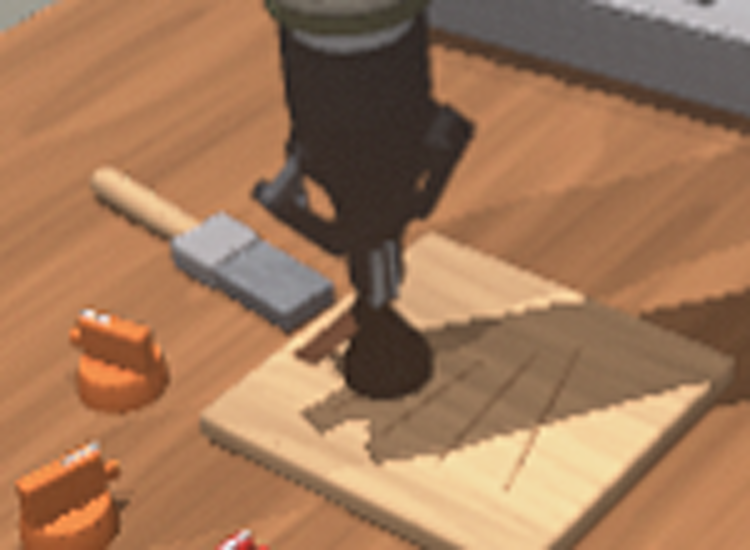

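View pics/g1scene.png

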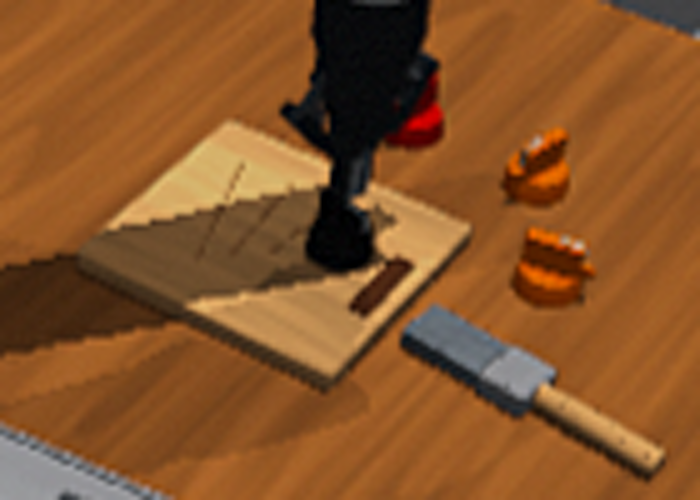

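```bash
python3 -c "
import cv2
im=cv2.imread('pics/g1wrist.png')[180:300,200:360]
im=cv2.convertScaleAbs(im,alpha=2.2,beta=10)
cv2.imwrite('pics/g1wz.png',cv2.resize(im,None,fx=5,fy=5,interpolation=cv2.INTER_CUBIC))"
```

```text
(no output)
```

View pics/g1wz.png

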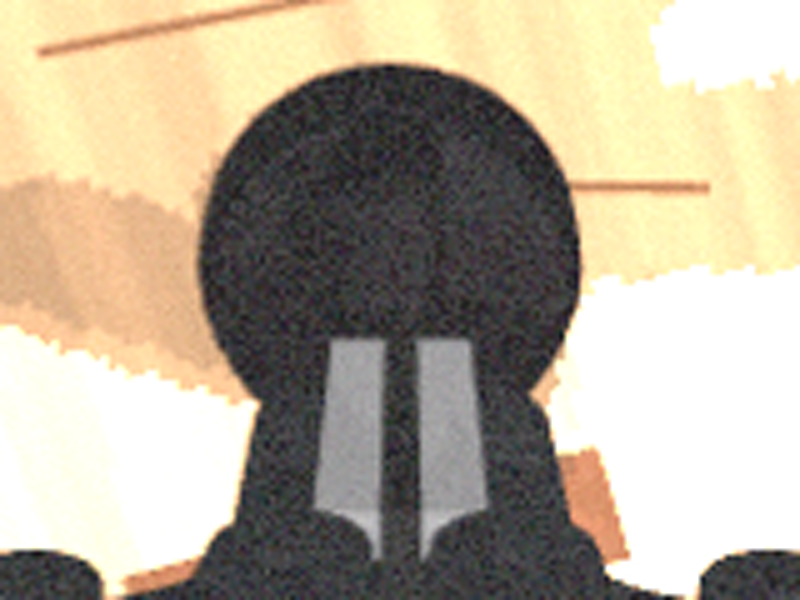

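```bash
python3 -c "
from h import *
c=cam('wrist'); o=get_obs(); R=Ro.from_quat(o['ee_rot']).as_matrix(); p=o['position']
for x in (-.011,.011):
  for y in (-.006,.006):
    for z in (0,-.02): print('pad',x,y,z,proj(c,p+R@[x,y,z]))
A=np.array([.5418,.3648]); b=np.array([.959,-.2835])
for s in (-.022,.0,.022): print('bar top',s,[proj(c,[*(A+b*s+k*np.array([.2835,.959])),.062]).round(1) for k in (-.006,.006)])
for s in (-.025,.025): print('hub',proj(c,[*(A+b*s),.036]))
"
```

```text
pad -0.011 -0.006 0 [268.55464262 258.09701776]
pad -0.011 -0.006 -0.02 [267.29546888 273.62218615]
pad -0.011 0.006 0 [288.44418534 258.11240553]
pad -0.011 0.006 -0.02 [289.44270759 273.63945791]
pad 0.011 -0.006 0 [268.20501645 223.46093793]
pad 0.011 -0.006 -0.02 [266.84873913 235.51393558]
pad 0.011 0.006 0 [288.77614483 223.47697299]
pad 0.011 0.006 -0.02 [289.85808021 235.53192052]
bar top -0.022 [array([265.3, 216.4]), array([288.8, 216.5])]
bar top 0.0 [array([265.7, 256. ]), array([288.3, 256.1])]
bar top 0.022 [array([266.1, 292.6]), array([287.8, 292.7])]
hub [277.40422238 198.68110846]
hub [277.26285995 275.25068707]
```

```bash
python3 -c "
from h import *
o=get_obs(); p=o['position']
for n,(x0,y0) in (('side',(150,220)),('scene',(260,110))):
  c=cam(n)
  for l,X in (('tcp',p),('tcp+20',p+[0,0,.02]),('tcp+40',p+[0,0,.04]),('knobtop',[.5418,.3648,.062]),('bar near end',[.521,.371,.062]),('nose',[.563,.3586,.062]),('base',[.5418,.3648,.018])):
    print(n,l,((proj(c,X)-[x0,y0])*5).round())
"
python3 - <<'E'
import cv2
for n in('side','scene'):
    im=cv2.imread(f'pics/g1{n}.png')
    im=im[200:450,250:500] if n=='side' else im[100:300,240:440]
    cv2.imwrite(f'pics/g1{n}c.png',cv2.resize(cv2.convertScaleAbs(im,alpha=2.5,beta=20),None,fx=2.4,fy=2.4))
E
```

```text
side tcp [379. 336.]
side tcp+20 [376. 307.]
side tcp+40 [373. 277.]
side knobtop [376. 305.]
side bar near end [398. 325.]
side nose [354. 286.]
side base [382. 369.]
scene tcp [344. 221.]
scene tcp+20 [347. 199.]
scene tcp+40 [350. 176.]
scene knobtop [347. 199.]
scene bar near end [327. 184.]
scene nose [367. 215.]
scene base [341. 247.]
```

View pics/g1sidec.png

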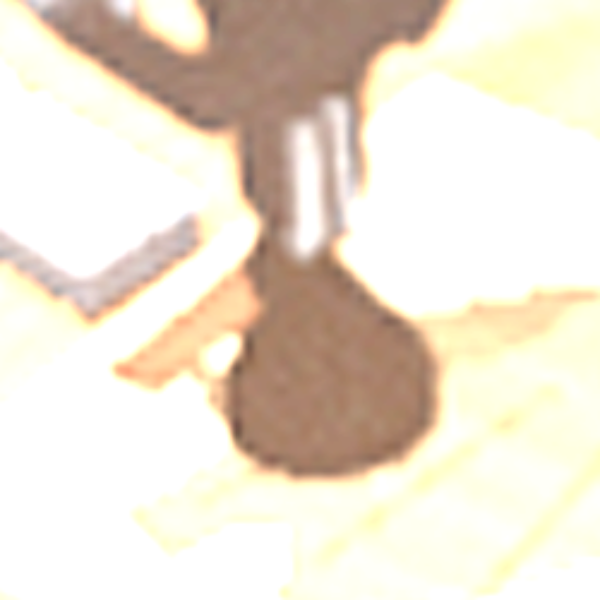

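View pics/g1scenec.png

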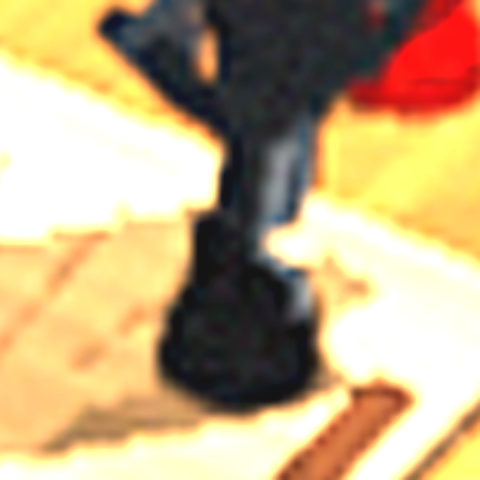

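```bash
python3 -c "
from h import *
import pickle
c=cam('wrist'); o=get_obs(); R=Ro.from_quat(o['ee_rot']).as_matrix(); p=o['position']
for z in (0,-.01,-.02,-.03,-.04,-.05,-.06): print(z,'shut gap edges',[proj(c,p+R@[.011,y,z]).round(1) for y in (-.0015,.0015)],'open', [proj(c,p+R@[.011,y,z]).round(1) for y in (-.0427,.0427)])
s,d=cam('scene'),cam('side')
X,e=tri([(s,(260+354.6/5,110+202/5)),(d,(150+377/5,220+306/5))]);print(X,e, R.T@(X-p))
"
```

```text
0 shut gap edges [array([275.9, 223.5]), array([281.1, 223.5])] open [array([205.5, 223.4]), array([351.5, 223.5])]
-0.01 shut gap edges [array([275.7, 229.2]), array([281.1, 229.2])] open [array([201.4, 229. ]), array([355.5, 229.2])]
-0.02 shut gap edges [array([275.5, 235.5]), array([281.2, 235.5])] open [array([196.8, 235.4]), array([359.9, 235.5])]
-0.03 shut gap edges [array([275.2, 242.7]), array([281.3, 242.7])] open [array([191.6, 242.5]), array([365. , 242.6])]
-0.04 shut gap edges [array([274.9, 250.8]), array([281.4, 250.8])] open [array([185.8, 250.5]), array([370.6, 250.7])]
-0.05 shut gap edges [array([274.6, 260.1]), array([281.6, 260.1])] open [array([179.1, 259.7]), array([377.1, 259.9])]
-0.06 shut gap edges [array([274.2, 270.8]), array([281.7, 270.8])] open [array([171.4, 270.3]), array([384.5, 270.5])]
[0.54516388 0.36498786 0.06065205] [2.9121278868697065, 2.9121278868697993] [-0.00373622  0.00038927 -0.01878976]
```

Side view puts the shut fingertips at about (226,281), level with the knob's top and 20 mm above the reported TCP. They closed just over the bar, and the knob hasn't moved. So the real tips sit about 20 mm behind the reported TCP. I'll open, go down 20 mm and close again.

```bash
python3 -m handwheel '[{"jaw":50,"delta_pos":[0,0,-0.01],"turn":0},{"jaw":50,"delta_pos":[0,0,-0.01],"turn":0},{"jaw":50,"delta_pos":[0,0,-0.01],"turn":0},{"jaw":50,"delta_pos":[0,0,-0.01],"turn":0},{"jaw":50,"delta_pos":[0,0,-0.01],"turn":0},{"jaw":50,"delta_pos":[0,0,0.005],"turn":0},{"jaw":50,"delta_pos":[0,0,0.015],"turn":0},{"jaw":50,"delta_pos":[0,0,0.019],"turn":0},{"jaw":50,"delta_pos":[0,0,0.019],"turn":0},{"jaw":50,"delta_pos":[0,0,0.019],"turn":0}]' 80 && python3 -c "
from h import *
st()"
```

```text
clock: 9.13
position: [0.5411, 0.3655, 0.0223]
ee_rot: [0.142, 0.99, -0.0, -0.0]
ft_force: [-0.0, 1.0, 0.2]
grip_width: 0.586
t 9.13 p [0.5411 0.3655 0.0223] xdir [-9.599e-01  2.805e-01  8.000e-04] zdir [-1.e-03 -5.e-04 -1.e+00] f [-0.05  0.95  0.18] w 0.586 j7 [-0.13  0.66 -0.74  1.53  0.48  1.13  0.31]
```

```bash
python3 -m handwheel '[{"jaw":30,"delta_pos":[0,0,0],"turn":0},{"jaw":20,"delta_pos":[0,0,0],"turn":0},{"jaw":14,"delta_pos":[0,0,0],"turn":0},{"jaw":10,"delta_pos":[0,0,0],"turn":0},{"jaw":0,"delta_pos":[0,0,0],"turn":0},{"jaw":0,"delta_pos":[0,0,0],"turn":0},{"jaw":0,"delta_pos":[0,0,0],"turn":0},{"jaw":0,"delta_pos":[0,0,0],"turn":0}]' 80 && python3 -c "
from h import *
st()
im=camera('wrist')[:,:,::-1]; cv2.imwrite('pics/g2.png',cv2.resize(cv2.convertScaleAbs(im[180:300,200:360],alpha=2.2,beta=10),None,fx=5,fy=5))
im=camera('side')[:,:,::-1]; cv2.imwrite('pics/g2s.png',cv2.resize(cv2.convertScaleAbs(im[250:310,195:275],alpha=2.2,beta=10),None,fx=8,fy=8))"
```

```text
clock: 9.8
position: [0.5417, 0.3658, 0.0235]
ee_rot: [0.142, 0.99, 0.0, 0.0]
ft_force: [-0.5, -1.3, 5.5]
grip_width: 0.11
t 9.8 p [0.5417 0.3658 0.0235] xdir [-9.598e-01  2.807e-01 -6.000e-04] zdir [ 8.e-04  3.e-04 -1.e+00] f [-0.46 -1.29  5.55] w 0.11 j7 [-0.13  0.66 -0.74  1.53  0.48  1.13  0.31]
```

View pics/g2.png

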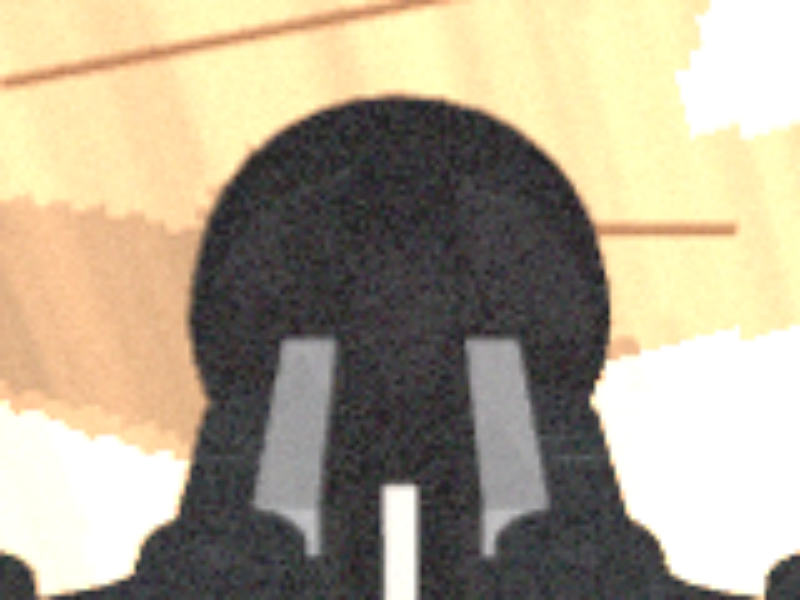

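View pics/g2s.png

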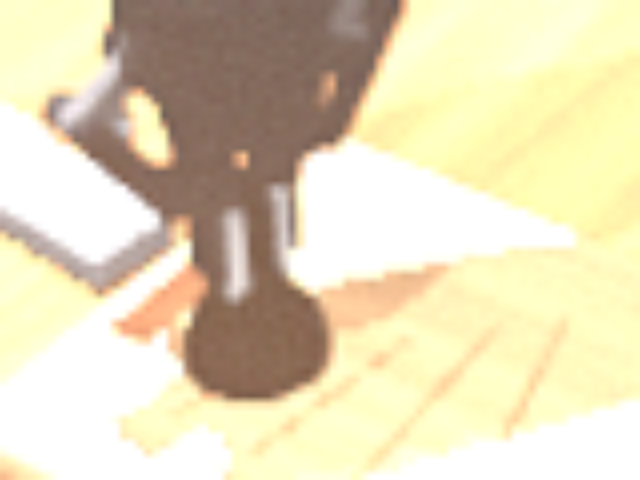

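Bar is gripped: width 0.11, white line centred between the pads at x=280. Lifting.

```bash
python3 -m handwheel '[{"jaw":0,"delta_pos":[0,0,-0.01],"turn":0},{"jaw":0,"delta_pos":[0,0,-0.03],"turn":0},{"jaw":0,"delta_pos":[0,0,-0.06],"turn":0},{"jaw":0,"delta_pos":[0,0,-0.1],"turn":0},{"jaw":0,"delta_pos":[0,0,-0.14],"turn":0},{"jaw":0,"delta_pos":[0,0,-0.18],"turn":0},{"jaw":0,"delta_pos":[0,0,-0.19],"turn":0},{"jaw":0,"delta_pos":[0,0,-0.19],"turn":0},{"jaw":0,"delta_pos":[0,0,-0.19],"turn":0}]' 80 && python3 -c "
from h import *
st()
im=camera('wrist')[:,:,::-1]; cv2.imwrite('pics/g3.png',im)
im=camera('side')[:,:,::-1]; cv2.imwrite('pics/g3s.png',im)
print(go([.5315,-.1816,.2135]))"
```

```text
clock: 10.65
position: [0.5414, 0.3658, 0.2132]
ee_rot: [0.142, 0.99, 0.0, 0.0]
ft_force: [-0.7, -0.6, -1.6]
grip_width: 0.107
t 10.65 p [0.5414 0.3658 0.2132] xdir [-9.599e-01  2.805e-01 -7.000e-04] zdir [ 8.e-04  2.e-04 -1.e+00] f [-0.74 -0.63 -1.63] w 0.107 j7 [-0.11  0.51 -0.81  1.33  0.36  1.45  0.39]
[-0.1443 -0.5273 -0.0014]
```

View pics/g3.png

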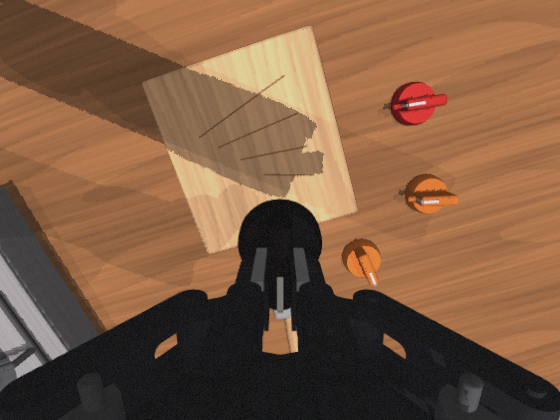

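View pics/g3s.png

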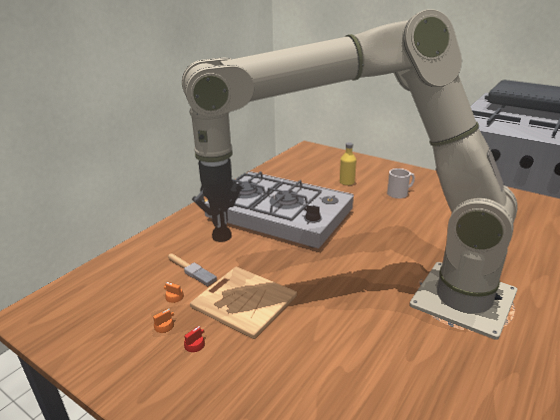

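```bash
python3 -m handwheel '[{"jaw":0,"delta_pos":[-0.138,-0.506,-0.0],"turn":-0.124},{"jaw":0,"delta_pos":[-0.138,-0.506,-0.0],"turn":-0.124},{"jaw":0,"delta_pos":[-0.138,-0.506,-0.0],"turn":-0.124},{"jaw":0,"delta_pos":[-0.138,-0.506,-0.0],"turn":-0.124},{"jaw":0,"delta_pos":[-0.138,-0.506,-0.0],"turn":-0.124},{"jaw":0,"delta_pos":[-0.138,-0.506,-0.0],"turn":-0.124},{"jaw":0,"delta_pos":[-0.138,-0.506,-0.0],"turn":-0.124},{"jaw":0,"delta_pos":[-0.138,-0.506,-0.0],"turn":-0.124},{"jaw":0,"delta_pos":[-0.138,-0.506,-0.0],"turn":-0.124},{"jaw":0,"delta_pos":[-0.138,-0.506,-0.0],"turn":-0.124}]' 80 && python3 -c "
from h import *
st()
print(go([.5315,-.1816,.2]))"
```

```text
clock: 11.58
position: [0.5327, -0.0501, 0.2116]
ee_rot: [-0.052, 0.999, 0.0, -0.001]
ft_force: [1.2, 0.4, -2.1]
grip_width: 0.108
t 11.58 p [ 0.5327 -0.0501  0.2116] xdir [-0.9945 -0.1045  0.002 ] zdir [-2.e-03  1.e-04 -1.e+00] f [ 1.18  0.38 -2.08] w 0.108 j7 [ 0.71  0.21 -0.79  1.65  0.15  1.35  1.57]
[ 0.0149 -0.1307  0.0116]
```

```bash
python3 -m handwheel '[{"jaw":0,"delta_pos":[0.015,-0.1307,0.0],"turn":0},{"jaw":0,"delta_pos":[0.015,-0.1307,0.0],"turn":0},{"jaw":0,"delta_pos":[0.015,-0.1307,0.0],"turn":0},{"jaw":0,"delta_pos":[0.015,-0.1307,0.055],"turn":0},{"jaw":0,"delta_pos":[0.015,-0.1307,0.075],"turn":0},{"jaw":0,"delta_pos":[0.015,-0.1307,0.085],"turn":0},{"jaw":0,"delta_pos":[0.015,-0.1307,0.085],"turn":0},{"jaw":0,"delta_pos":[0.015,-0.1307,0.085],"turn":0}]' 80 && python3 -c "
from h import *
import pickle
st()
print(go([.5315,-.1816,.2]))
c=cam('wrist');pickle.dump(c,open('p1.pkl','wb'))
ims={n:camera(n)[:,:,::-1] for n in('wrist','scene','side')}
for n,im in ims.items(): cv2.imwrite(f'pics/p1{n}.png',im)
for n,(u,v) in (('scene',(221,235)),('side',(329,190))):
  cv2.imwrite(f'pics/p1{n}z.png',cv2.resize(ims[n][v-50:v+50,u-70:u+70],None,fx=5.5,fy=5.5,interpolation=cv2.INTER_CUBIC))
"
```

```text
clock: 12.25
position: [0.5329, -0.1784, 0.1283]
ee_rot: [-0.053, 0.999, 0.0, -0.0]
ft_force: [-0.3, -0.2, 0.7]
grip_width: 0.11
t 12.25 p [ 0.5329 -0.1784  0.1283] xdir [-9.943e-01 -1.063e-01  5.000e-04] zdir [-6.e-04  8.e-04 -1.e+00] f [-0.29 -0.19  0.7 ] w 0.11 j7 [ 0.83  0.33 -0.7   1.7   0.22  1.2   1.75]
[ 0.0017 -0.003  -0.0717]
```

View pics/p1wrist.png

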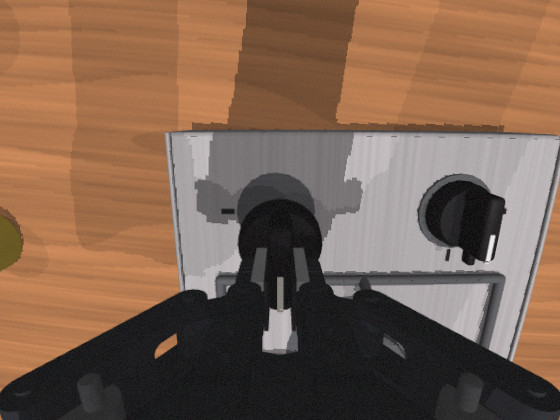

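View pics/p1scenez.png

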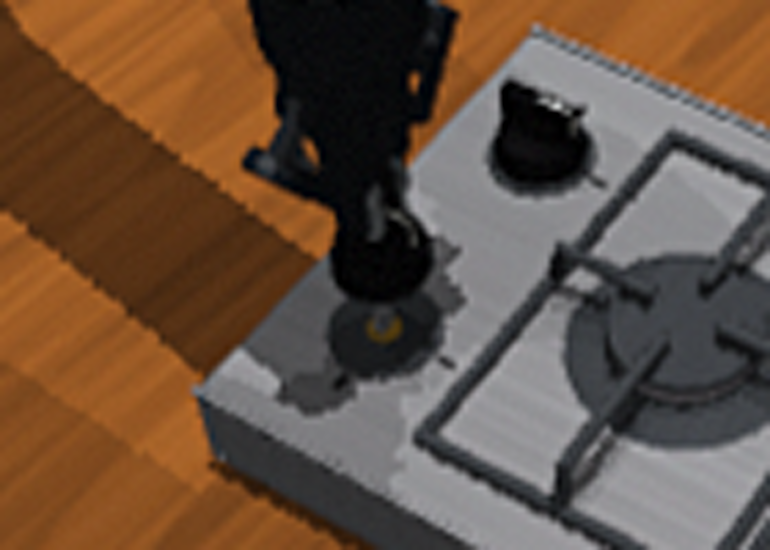

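View pics/p1sidez.png

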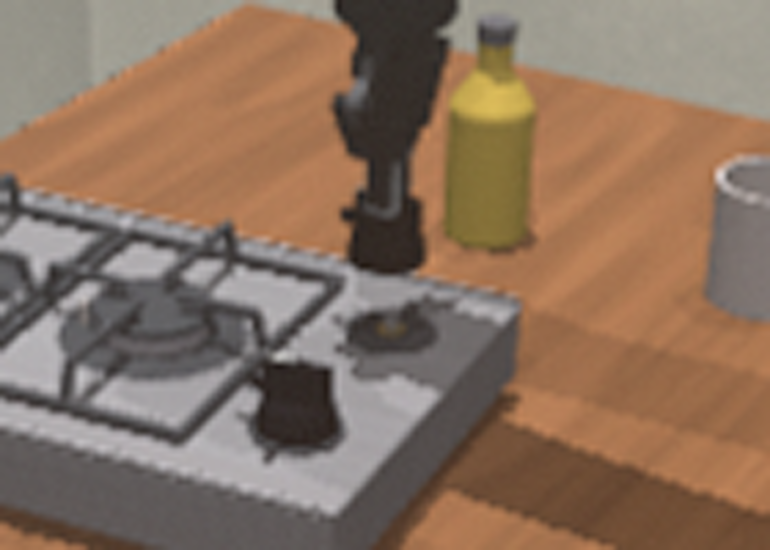

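```bash
python3 -c "
from h import *
p=np.array([.5329,-.1784])
for n,o in (('side',(329-70,190-50)),('scene',(221-70,235-50))):
  c=cam(n); im=cv2.imread(f'pics/p1{n}.png'); g=cv2.cvtColor(im,cv2.COLOR_BGR2GRAY)
  for z in (.1228,.1408): print(n,z,((proj(c,[*p,z])-o)*5.5).round(1), 'hub edges',[((proj(c,[*(p+.025*np.array([np.cos(a),np.sin(a)])),z])-o)*5.5).round() for a in np.arange(8)*np.pi/4])
  print('ring',((proj(c,[.5315,-.1816,.073])-o)*5.5).round(1))
  rows=range(int(o[1]+ (215 if n=='side' else 240)/5.5),int(o[1]+(275 if n=='side' else 300)/5.5))
  for r in rows:
    x0=int(o[0]+(300)/5.5); x1=int(o[0]+470/5.5); xs=np.nonzero(g[r,x0:x1]<(55 if n=='side' else 34))[0]+x0
    if len(xs): print(n,(r-o[1]+.5)*5.5,(xs.min()-o[0])*5.5,(xs.max()+1-o[0])*5.5)
"
```

```text
side 0.1228 [382.9 259.5] hub edges [array([349., 250.]), array([345., 263.]), array([363., 274.]), array([394., 277.]), array([418., 269.]), array([421., 256.]), array([402., 245.]), array([373., 242.])]
side 0.1408 [384.  233.8] hub edges [array([350., 224.]), array([345., 237.]), array([364., 248.]), array([395., 251.]), array([419., 243.]), array([422., 230.]), array([404., 219.]), array([374., 217.])]
ring [384.3 327.8]
side 217.25 346.5 418.0
side 222.75 357.5 418.0
side 228.25 357.5 418.0
side 233.75 352.0 418.0
side 239.25 352.0 423.5
side 244.75 352.0 423.5
side 250.25 352.0 423.5
side 255.75 352.0 423.5
side 261.25 352.0 423.5
side 266.75 357.5 418.0
side 272.25 379.5 401.5
scene 0.1228 [383.3 261.8] hub edges [array([421., 286.]), array([435., 256.]), array([418., 231.]), array([382., 223.]), array([346., 238.]), array([332., 267.]), array([348., 294.]), array([385., 302.])]
scene 0.1408 [379.3 238.3] hub edges [array([418., 263.]), array([431., 233.]), array([414., 207.]), array([378., 199.]), array([342., 214.]), array([327., 244.]), array([343., 271.]), array([381., 279.])]
ring [387.5 326.6]
scene 239.25 335.5 429.0
scene 244.75 335.5 429.0
scene 250.25 330.0 429.0
scene 255.75 330.0 434.5
scene 261.25 330.0 434.5
scene 266.75 330.0 434.5
scene 272.25 330.0 429.0
scene 277.75 335.5 429.0
scene 283.25 335.5 423.5
scene 288.75 341.0 418.0
scene 294.25 346.5 418.0
```

```bash
python3 -m handwheel '[{"jaw":0,"delta_pos":[0,0,0.01],"turn":0},{"jaw":0,"delta_pos":[0,0,0.02],"turn":0},{"jaw":0,"delta_pos":[0,0,0.02],"turn":0},{"jaw":0,"delta_pos":[0,0,0.02],"turn":0},{"jaw":0,"delta_pos":[0,0,0.02],"turn":0},{"jaw":0,"delta_pos":[0,0,0.02],"turn":0}]' 80 && python3 -c "
from h import *
st()
print(go([.5317,-.1816,.1]))"
```

```text
clock: 12.9
position: [0.533, -0.1794, 0.1082]
ee_rot: [-0.053, 0.999, -0.0, 0.0]
ft_force: [0.1, -0.3, -1.1]
grip_width: 0.106
t 12.9 p [ 0.533  -0.1794  0.1082] xdir [-9.945e-01 -1.050e-01 -4.000e-04] zdir [ 4.e-04 -2.e-04 -1.e+00] f [ 0.1  -0.29 -1.06] w 0.106 j7 [ 0.82  0.35 -0.69  1.72  0.24  1.16  1.74]
[ 0.0015 -0.0021  0.0082]
```

```bash
python3 -m handwheel '[{"jaw":0,"delta_pos":[0.0015,-0.002,0.0],"turn":0},{"jaw":0,"delta_pos":[0.0015,-0.002,0.008],"turn":0},{"jaw":0,"delta_pos":[0.0015,-0.002,0.008],"turn":0},{"jaw":0,"delta_pos":[0.0015,-0.002,0.008],"turn":0},{"jaw":0,"delta_pos":[0.0015,-0.002,0.008],"turn":0}]' 80 && python3 -c "
from h import *
st()
print(go([.5317,-.1816,.1]))
ims={n:camera(n)[:,:,::-1] for n in('scene','side')}
for n,(u,v) in (('scene',(221,240)),('side',(329,195))):
  cv2.imwrite(f'pics/p2{n}z.png',cv2.resize(cv2.convertScaleAbs(ims[n][v-25:v+25,u-33:u+33],alpha=1.8,beta=15),None,fx=9,fy=9,interpolation=cv2.INTER_CUBIC))
"
```

```text
clock: 13.32
position: [0.5314, -0.1815, 0.0998]
ee_rot: [-0.053, 0.999, 0.0, -0.0]
ft_force: [-0.4, -0.3, -0.5]
grip_width: 0.111
t 13.32 p [ 0.5314 -0.1815  0.0998] xdir [-9.945e-01 -1.050e-01  2.000e-04] zdir [-2.e-04  1.e-04 -1.e+00] f [-0.37 -0.32 -0.45] w 0.111 j7 [ 0.83  0.36 -0.69  1.73  0.24  1.15  1.74]
[-0.0003 -0.0002 -0.0002]
```

View pics/p2scenez.png

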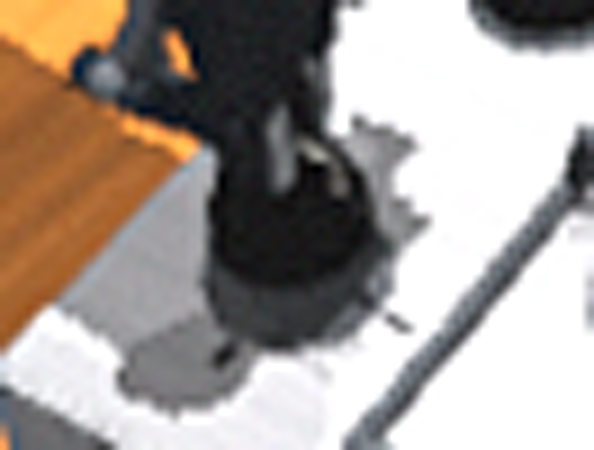

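View pics/p2sidez.png

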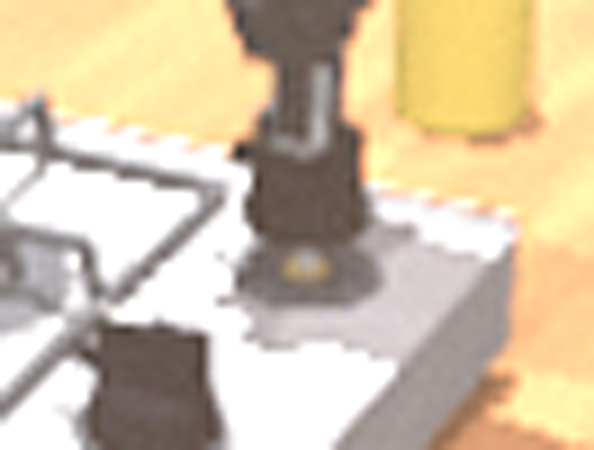

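Side view: knob centred at x≈307, bezel ring at about 306–310. Scene view agrees. Lowering gently.

```bash
python3 -m handwheel '[{"jaw":0,"delta_pos":[0,0,0.003],"turn":0},{"jaw":0,"delta_pos":[0,0,0.006],"turn":0},{"jaw":0,"delta_pos":[0,0,0.008],"turn":0},{"jaw":0,"delta_pos":[0,0,0.01],"turn":0},{"jaw":0,"delta_pos":[0,0,0.01],"turn":0},{"jaw":0,"delta_pos":[0,0,0.01],"turn":0}]' 100 && python3 -c "
from h import *
st()"
```

```text
clock: 13.92
position: [0.5314, -0.1815, 0.0898]
ee_rot: [-0.053, 0.999, 0.0, -0.0]
ft_force: [-0.3, 0.1, 0.6]
grip_width: 0.098
t 13.92 p [ 0.5314 -0.1815  0.0898] xdir [-9.945e-01 -1.050e-01  2.000e-04] zdir [-2.e-04  1.e-04 -1.e+00] f [-0.33  0.13  0.57] w 0.098 j7 [ 0.82  0.37 -0.69  1.74  0.25  1.13  1.73]
```

```bash
python3 -m handwheel '[{"jaw":0,"delta_pos":[0,0,0.002],"turn":0},{"jaw":0,"delta_pos":[0,0,0.004],"turn":0},{"jaw":0,"delta_pos":[0,0,0.004],"turn":0},{"jaw":0,"delta_pos":[0,0,0.004],"turn":0}]' && python3 -c "
from h import *
st()"
```

```text
clock: 14.25
position: [0.5314, -0.1816, 0.0858]
ee_rot: [-0.053, 0.999, -0.0, -0.0]
ft_force: [0.2, -0.0, -0.7]
grip_width: 0.098
t 14.25 p [ 0.5314 -0.1816  0.0858] xdir [-9.945e-01 -1.049e-01  1.000e-04] zdir [-1.e-04 -0.e+00 -1.e+00] f [ 0.19 -0.01 -0.72] w 0.098 j7 [ 0.82  0.37 -0.68  1.74  0.26  1.12  1.73]
```

```bash
python3 -m handwheel '[{"jaw":0,"delta_pos":[0,0,0.0015],"turn":0},{"jaw":0,"delta_pos":[0,0,0.003],"turn":0},{"jaw":0,"delta_pos":[0,0,0.003],"turn":0},{"jaw":0,"delta_pos":[0,0,0.003],"turn":0}]' && python3 -c "
from h import *
st()"
```

```text
clock: 14.58
position: [0.5318, -0.1816, 0.0832]
ee_rot: [-0.053, 0.999, -0.0, 0.0]
ft_force: [-1.0, -0.1, 4.4]
grip_width: 0.101
t 14.58 p [ 0.5318 -0.1816  0.0832] xdir [-9.945e-01 -1.050e-01 -6.000e-04] zdir [ 6.e-04 -3.e-04 -1.e+00] f [-0.97 -0.13  4.43] w 0.101 j7 [ 0.82  0.37 -0.68  1.74  0.26  1.12  1.73]
```

Catch resistance begins (4.4 N). Continuing.

```bash
python3 -m handwheel '[{"jaw":0,"delta_pos":[0,0,0.001],"turn":0},{"jaw":0,"delta_pos":[0,0,0.002],"turn":0},{"jaw":0,"delta_pos":[0,0,0.002],"turn":0}]' 120 && python3 -c "
from h import *
st()"
```

```text
clock: 14.83
position: [0.531, -0.1815, 0.0802]
ee_rot: [-0.053, 0.999, 0.0, -0.0]
ft_force: [0.3, -1.2, -4.2]
grip_width: 0.091
t 14.83 p [ 0.531  -0.1815  0.0802] xdir [-9.945e-01 -1.050e-01  8.000e-04] zdir [-9.e-04  2.e-04 -1.e+00] f [ 0.34 -1.17 -4.25] w 0.091 j7 [ 0.82  0.38 -0.68  1.75  0.26  1.11  1.73]
```

```bash
python3 -m handwheel '[{"jaw":0,"delta_pos":[0,0,0.001],"turn":0},{"jaw":0,"delta_pos":[0,0,0.002],"turn":0},{"jaw":0,"delta_pos":[0,0,0.002],"turn":0}]' && python3 -c "
from h import *
st()"
```

```text
clock: 15.08
position: [0.5314, -0.1814, 0.0788]
ee_rot: [-0.053, 0.999, 0.0, -0.0]
ft_force: [0.1, -0.7, -0.6]
grip_width: 0.091
t 15.08 p [ 0.5314 -0.1814  0.0788] xdir [-9.945e-01 -1.050e-01  2.000e-04] zdir [-2.e-04  1.e-04 -1.e+00] f [ 0.14 -0.72 -0.57] w 0.091 j7 [ 0.82  0.38 -0.68  1.75  0.26  1.11  1.73]
```

```bash
python3 -m handwheel '[{"jaw":0,"delta_pos":[0,0,0.001],"turn":0},{"jaw":0,"delta_pos":[0,0,0.001],"turn":0},{"jaw":0,"delta_pos":[0,0,0.001],"turn":0}]' && python3 -c "
from h import *
st()"
```

```text
clock: 15.33
position: [0.5315, -0.1814, 0.0786]
ee_rot: [-0.053, 0.999, -0.0, 0.0]
ft_force: [-3.9, 0.2, 6.5]
grip_width: 0.095
t 15.33 p [ 0.5315 -0.1814  0.0786] xdir [-0.9945 -0.105   0.    ] zdir [ 0.e+00 -4.e-04 -1.e+00] f [-3.87  0.2   6.47] w 0.095 j7 [ 0.82  0.38 -0.68  1.75  0.26  1.11  1.73]
```

```bash
python3 -m handwheel '[{"jaw":0,"delta_pos":[0,0,0.001],"turn":0},{"jaw":0,"delta_pos":[0,0,0.001],"turn":0},{"jaw":0,"delta_pos":[0,0,0.001],"turn":0}]' && python3 -c "
from h import *
st()"
```

```text
clock: 15.58
position: [0.5316, -0.1815, 0.0786]
ee_rot: [-0.053, 0.999, -0.001, 0.0]
ft_force: [-8.1, 1.1, 16.7]
grip_width: 0.094
t 15.58 p [ 0.5316 -0.1815  0.0786] xdir [-0.9945 -0.1049 -0.    ] zdir [ 1.e-04 -1.e-03 -1.e+00] f [-8.11  1.06 16.68] w 0.094 j7 [ 0.82  0.38 -0.68  1.75  0.26  1.11  1.73]
```

Clicked past the catch and rigid at TCP z 0.0786 (predicted home 0.0785), now 16.7 N. Easing to about 10 N and relieving the side load.

```bash
python3 -m handwheel '[{"jaw":0,"delta_pos":[0.0005,0,-0.0005],"turn":0},{"jaw":0,"delta_pos":[0.0005,0,-0.0005],"turn":0},{"jaw":0,"delta_pos":[0.0005,0,-0.0005],"turn":0},{"jaw":0,"delta_pos":[0.0005,0,-0.0005],"turn":0},{"jaw":0,"delta_pos":[0.0005,0,-0.0005],"turn":0},{"jaw":0,"delta_pos":[0.0005,0,-0.0005],"turn":0}]' && python3 -c "
from h import *
st()
ims={n:camera(n)[:,:,::-1] for n in('scene','side')}
cv2.imwrite('pics/fw.png',camera('wrist')[:,:,::-1])
for n,(u,v) in (('scene',(231,225)),('side',(325,200))):
  cv2.imwrite(f'pics/f{n}.png',cv2.resize(cv2.convertScaleAbs(ims[n][v-35:v+35,u-45:u+45],alpha=1.8,beta=15),None,fx=8,fy=8,interpolation=cv2.INTER_CUBIC)); cv2.imwrite(f'pics/f{n}full.png',ims[n])
st()
"
```

```text
clock: 16.08
position: [0.5315, -0.1815, 0.0786]
ee_rot: [-0.053, 0.999, -0.0, 0.001]
ft_force: [-3.6, 0.4, 10.6]
grip_width: 0.087
t 16.08 p [ 0.5315 -0.1815  0.0786] xdir [-0.9945 -0.105  -0.001 ] zdir [ 1.1e-03 -6.0e-04 -1.0e+00] f [-3.57  0.41 10.58] w 0.087 j7 [ 0.82  0.38 -0.68  1.75  0.26  1.11  1.73]
t 16.23 p [ 0.5315 -0.1815  0.0785] xdir [-9.945e-01 -1.051e-01 -9.000e-04] zdir [ 1.e-03 -6.e-04 -1.e+00] f [-3.5   0.35 10.03] w 0.095 j7 [ 0.82  0.38 -0.68  1.75  0.26  1.11  1.73]
```

View pics/fscene.png

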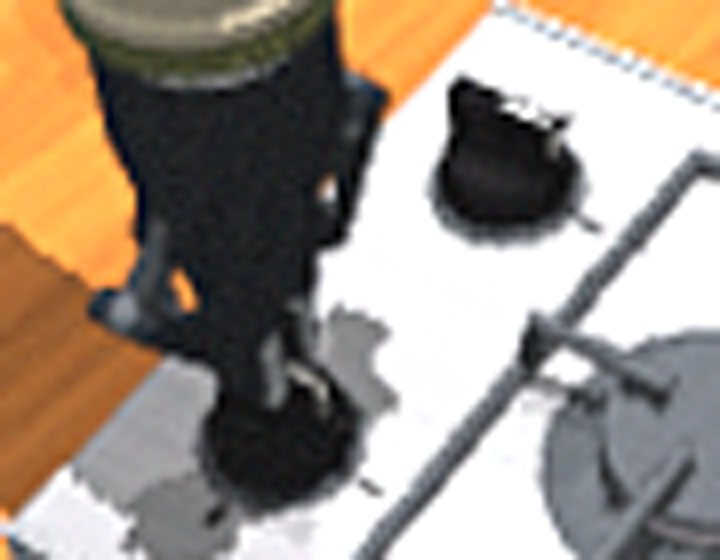

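View pics/fside.png

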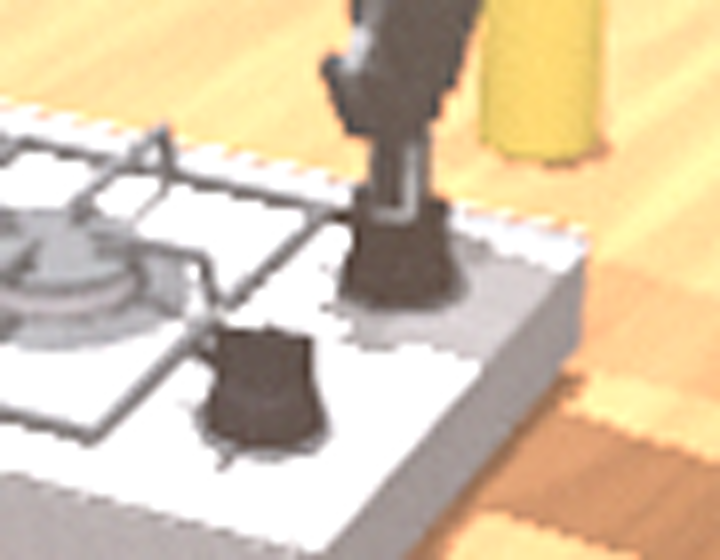

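View pics/fw.png

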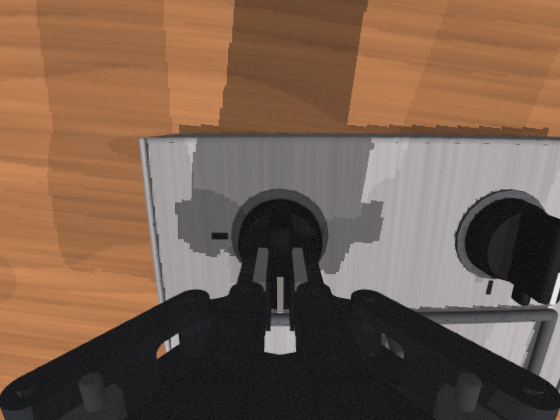

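Views show the knob seated concentric in its bezel, at the same height and heading as the fitted one. The push reads a steady 10 N. Handing in.

```bash
python3 -c "
from h import *
hand_in(); st()"
```

```text
the job is handed in; nothing more can be done
the job is handed in; nothing more can be done
```

The knob is back on the bare spindle, pushed down past the click until it sits home. I handed the job in at about 16 s with it still gripped and pushed down. `hand_in` gives no verdict, so these are my own last checks.

**Last checks, just before hand-in:**
- **Seating:** the catch pushed back at about 4 N, then gave way and pulled the knob in. The hob was rigid from TCP height 0.0786 m; I had predicted home at 0.0785 m.
- **Push and grip:** the downward push was a steady 10.0–10.6 N, after a brief 16.7 N that I eased off. Grip force was set to 120 N, with the jaws about 8 mm open by the reading.
- **Pointer and position:** the tool was at a yaw of 6.0°, matching the hob's measured yaw of about 6°. The wrist view shows the knob concentric with its bezel, and the scene and side views show it at the same height and heading as the fitted knob.
- **Rest of the kitchen:** I made no contact with the mug, bottle, brush or look-alike knobs.

**What failed or disagreed:**
- **First grasp missed:** the jaws shut just above the bar without moving the knob. The images put the closed fingertips about 20 mm behind the reported TCP, not at it as described. I went 19 mm lower and the second grasp held. If the judged grasp point follows the reported TCP, it is about 14–15 mm from the knob's grip point, against a limit of 23 mm.
- **Joint 7 at its limit:** one early viewing pose drove joint 7 to −2.6 rad, the end of its range. I turned to the half-turn-opposite grasp before going on.
- **Side load:** a sideways force of about 3.5 N remained at the end.

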